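Pour the dog biscuits from the spout carton

TASK

Pull the folded spout of the dog biscuit carton fully out while the carton stands on its wooden board, then pick the carton up and tip it over the glass bowl so that all four biscuits pour out through the spout into the bowl. Stand the empty carton gently back upright on the board and let go, leaving the bowl and the other things where they are.

Things in the scene. Friction and masses are not known exactly. Their poses are not given: they have to be found in the camera images.
- carton: loose closed cardboard carton, 100 mm deep (x), 56 wide (y), 150 tall (z), about 0.36 kg; its sides can be gripped anywhere. Origin: centre of underside, z up. The spout is in its front (-x face), which looks roughly to +y (robot's left) at the start. Inner floor 75 mm above the underside; mouth behind the spout 44 mm wide, 75 to 146 mm up. A pull of 1 to 2 N at the rib may shift it
- spout (a joint): spout angle in rad: 0 folded flush, 1.05 at its stop (fully out). Card panel 42 mm wide, 65 high, 3 thick, with side cheeks, hinged along its lower edge (hinge line along carton y at x -48.5, z 78 mm in the carton's frame); its top swings out and down. About 0.8 N at the rib moves it; it stays where left. Biscuits pass from about 0.8 rad on
- spout_tab (a point): middle of the spout's pull rib: an upright rib 10 mm thick (carton y), 26 mm high (36 to 62 mm from the hinge line), standing 30 mm out from the panel. This point is 20 mm in front of the panel's mid-plane and 49 mm along the panel from the hinge; folded in, it lies 127 mm above the underside of the carton
- spout_lip (a point): middle of the spout panel's free upper edge, 65 mm from the hinge line
- biscuit0: hard bone-shaped dog biscuit, 34 mm long and 22 mm thick, 12 g, inside the carton at the start; origin at its underside as it lies in the carton, within 11 mm of its centre
- biscuit1: another such biscuit
- biscuit2: another such biscuit
- biscuit3: another such biscuit
- bowl: loose round clear glass bowl, rim 170 mm across, 70 mm high, 0.55 kg, standing on the cork trivet. Origin: centre of its underside, z up; its rim is about 80 mm above the table
- trivet: round cork trivet fixed on the table, 190 mm across, 10 mm thick, under the bowl. Origin: centre of its underside
- flashlight: bystander: black flashlight lying down, 150 mm long along its x, 38 mm thick; origin at its underside
- whistle: bystander: steel whistle, 65 mm long, 24 mm high; origin at its underside
- clip_stand: bystander: chrome spring clip on a stand, base 70 mm across, 115 mm high; origin at its underside
- jar: bystander: closed glass jar with a steel cap, 80 mm across, 120 mm high; origin at its underside
- lime_box: bystander: fixed lime green hinged plastic box, 130 by 180 by 70 mm plus a knob on its lid; origin at the middle of its underside
- board: flat dark wooden board fixed on the table, 240 by 240 mm, 8 mm thick, on which the carton stands. Origin: centre of its underside
Mind the look-alikes: they are no part of the job. What is shaped like the carton but yellow is not meant. Leave any purple look-alike of the bowl alone.

How it is judged:
By the outcome, as a careful person would: the job done as asked, in the order asked, and still so for the second after the job is handed in, with the robot touching nothing.
It also fails if it takes over 69 s, if anything falls off the work surface, if the arm or the gripper's body presses on something with over 40 N, if the wrist force passes 120 N, or if a joint passes its speed limit or range.

ROBOT

A 6-joint arm with a two-finger parallel gripper is mounted at the origin on the work surface. World frame = base frame: x ahead of the robot, y to its left, z up, the work surface at z = 0. Lengths are in m, angles in rad, forces in N, time in s.
With the tool pointing down it reaches from about 0.3 to 0.775 m from the base axis. Payload 14.6 kg.
Tool frame: the origin (TCP) lies on the mounting face of the last link; the fingertips stand 199 mm ahead of it and the grasp point (between the pads) lies 180 mm ahead of it; z points along the fingers, y is the line along which they close (so a half turn about z gives the same grasp; the last joint's range is limited). The gripper opens to 94 mm and grips with 3 to 60 N. Pads are 16 mm wide; open, the fingers measure 119 mm over their backs; the gripper's body (75 mm by 177 mm) begins 78 mm behind the grasp point.
Start: joints at [-1.293, 0.3, 1.521, -0, 1.321, -0.067], TCP at [0.186, -0.518, 0.405] pointing down, gripper open.
Joint ranges: [-3.03, 3.03], [-0.79, 2.21], [0.23, 2.52], [-1.04, 4.18], [0, 3.07], [-2.55, 2.55]. Speed limits (rad/s): [2.22, 2.22, 2.57, 3.14, 3.14, 3.14].

INTERFACE

Orientations are given as [roll, pitch, yaw] about the fixed x, y, z axes, in that order (R = Rz(yaw) Ry(pitch) Rx(roll)).
In Python, from station import get_obs, camera, hand_in gives the robot as it stands.
- The arm moves only by the tool apply_moves, never from a script. Its argument "increments" is a list of rows, each an object of numbers: "tx", "ty", "tz": the shift along the tool's x, y, z as a fraction of full scale; "ax", "ay", "az": the turn, a rotation vector about the tool's x, y, z as a fraction of full scale. In form: [{"tx": .., "ty": .., "tz": .., "ax": .., "ay": .., "az": ..}, ...]. A call has 1 to 12 rows; each row shifts and turns the commanded pose from where the row before left it, along the tool's axes as they then stand; what a row does not reach is not made up. Full scale, the value 1, is 30 mm for a shift and 5 degrees for a turn. A row lasts 1/8 s, in which the tool goes at most 62.5 mm and 10.7 degrees, less where a joint would pass 70% of its speed; a pose out of reach is approached as far as the arm can. A call with a number of a shift or a turn outside -1 to 1 is refused whole. A call with a gripper value outside its range is refused whole. "jaw" is the closure, from 0 (fully open) to 1 (shut), set as the call begins (left out, the last holds). The fingers move at their own pace and stop on an object; "force" is the grip in N (left out, the last holds). Time passes only in rows, so rows that do not move let the fingers close. It gives the time, the measured TCP pose, the force, the opening and the grip force at its end, in the units of the state.
- get_obs(): the state, without advancing time (a new reading comes with each control period).
- camera(name): name is "scene" or "top" or "wrist"; returns a dict with "pixels" (384x512x3 uint8, red, green, blue), "camera_matrix" (3x3 intrinsics, pixels), "R" (3x3) and "t" (3): a world point X has camera coordinates R X + t; the wrist camera has in their place "T_tool_cam" (4x4, takes a point from camera to tool coordinates, whose origin is the TCP and whose axes are the flange's). Camera axes: x right, y down, z forward; pixel columns grow to the right and rows downward; lengths in m; the calibration is good to about 2 mm. A picture is of the moment at which its call begins: read the wrist's pose just before it. There is no depth.
- hand_in(): hands the job in; it is judged then, once.
The state is a dict: "time_s": time; "qpos": joint angles; "joint_vel": joint speeds; "tau": joint torques, N m; "ee_pos": TCP position; "eef_rot": TCP orientation; "force": force on the tool from outside, world axes, zero at the start; "moment": the same for the moment, N m; "grip_width": finger opening in m; "grip_force": force on a finger pad.
Only numpy, scipy, OpenCV 4.12 (cv2) and the standard library are available. Lean on these libraries where they do the work, as an engineer would, in place of code of your own. Each camera call takes 0.05 s, during which the arm holds its last target. There are 200 camera calls.

## Working session

There is one attempt and no reset: what is moved stays moved. The work goes in short steps, Python scripts to look and compute and a tool call to move; the robot and the scene stay as the last step left them, time stands still between calls to the robot, and variables do not carry over. Pictures are saved under pics/ and viewed, at most 10 in all, crops included, and the job is handed in when it is done.

Besides the shell and the picture viewer there is one more tool, called by a JSON object that holds its "op" and its "data". apply_moves: Moves the arm, as the interface text tells. Its arguments: {"type":"object","properties":{"increments":{"type":"array"},"jaw":{"type":"number"},"force":{"type":"number"}},"required":["increments"]}

```bash
mkdir -p pics; ls
python3 - <<'E'
from station import get_obs,camera
import cv2,numpy as np
o=get_obs();print({k:np.round(v,3).tolist() for k,v in o.items()})
for n in("scene","top"):
    c=camera(n);print(n,c["camera_matrix"],c["R"],c["t"])
    cv2.imwrite(f"pics/{n}0.png",cv2.resize(c["pixels"][:,:,::-1],(800,600),interpolation=cv2.INTER_CUBIC))
    np.savez(f"{n}0.npz",**c)
c=camera("wrist");print(c["camera_matrix"],c["T_tool_cam"])
E
```

```text
pics
{'time_s': 0.0, 'qpos': [-1.293, 0.3, 1.522, -0.0, 1.321, -0.067], 'joint_vel': [-0.001, -0.001, 0.0, 0.001, 0.001, 0.001], 'tau': [-0.002, -53.18, -35.273, 0.071, 0.024, -0.0], 'ee_pos': [0.186, -0.518, 0.404], 'eef_rot': [-3.14, -0.0, 0.345], 'force': [1.081, 0.395, 0.581], 'moment': [-0.038, -0.038, 0.009], 'grip_force': 0.0, 'grip_width': 0.094}
scene [[448.95791184   0.         250.09428917]
 [  0.         448.95791184 190.91591442]
 [  0.           0.           1.        ]] [[ 0.1604269   0.98678894 -0.02260079]
 [ 0.55467718 -0.10906914 -0.82488614]
 [-0.81645357  0.11979778 -0.56484693]] [-0.15558029 -0.18891348  1.62519546]
top [[361.90326486   0.         256.52792492]
 [  0.         361.90326486 192.38947818]
 [  0.           0.           1.        ]] [[ 0.00190082 -0.99968632  0.02497313]
 [-0.98143528 -0.00665442 -0.19167814]
 [ 0.1917842  -0.02414516 -0.98114007]] [0.06843596 0.58071136 1.06395636]
[[317.38203426   0.         255.68207278]
 [  0.         317.38203426 191.5542029 ]
 [  0.           0.           1.        ]] [[ 9.19948561e-05 -9.60710424e-01 -2.77552650e-01  8.05223868e-02]
 [ 9.99999852e-01 -6.05833816e-05  5.41151125e-04  6.01849292e-04]
 [-5.36704605e-04 -2.77552658e-01  9.60710276e-01  1.94045353e-02]
 [ 0.00000000e+00  0.00000000e+00  0.00000000e+00  1.00000000e+00]]
```

View pics/scene0.png

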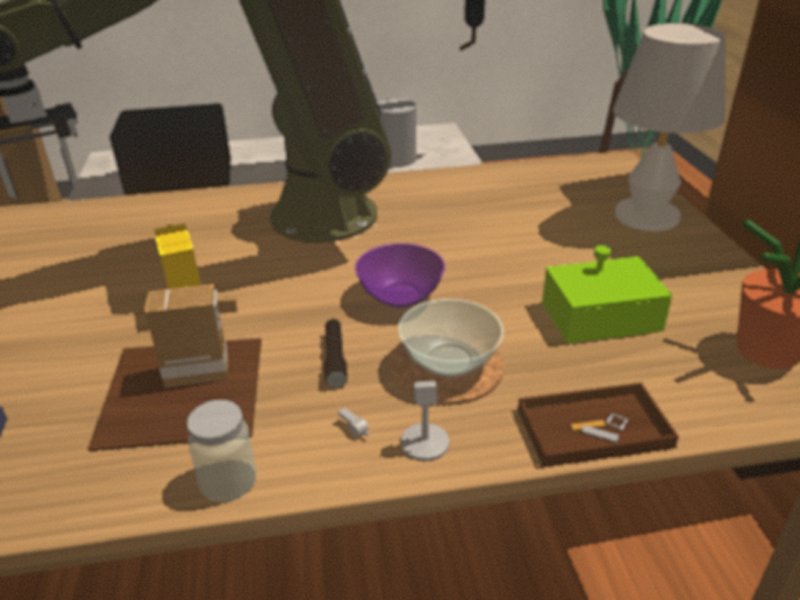

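View pics/top0.png

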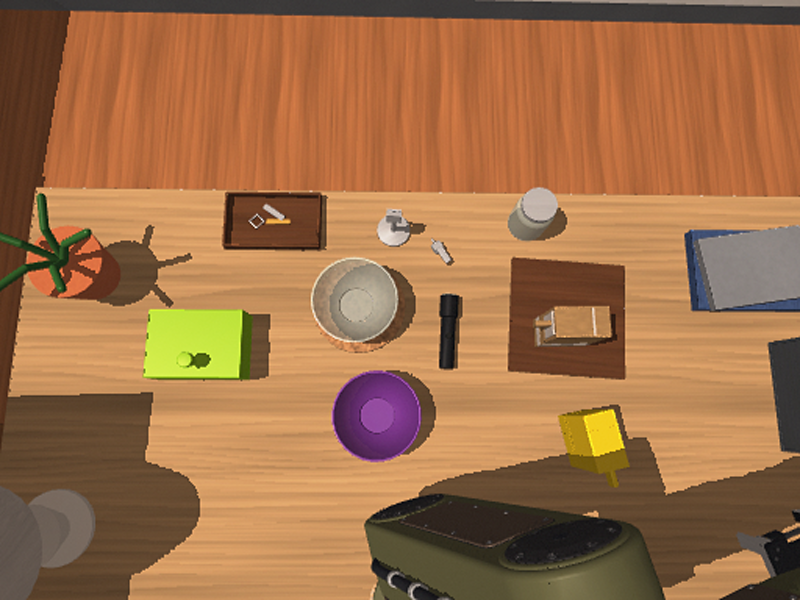

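Candidates for the carton: the brown carton at top-view (570,325), and the yellow look-alike at (595,440). For the bowl: clear glass at (355,300), and the purple look-alike at (377,415). I choose the brown carton and the clear bowl. I'll check the choice in one close crop.

```bash
cat > h.py <<'E'
import numpy as np,cv2
def ray(c,u,v):
    R,t,K=c["R"],c["t"],c["camera_matrix"]
    return -R.T@t, R.T@np.linalg.inv(K)@np.array([u,v,1.])
def onz(c,u,v,z):
    o,d=ray(c,u,v); return o+d*(z-o[2])/d[2]
def two(c1,p1,c2,p2):
    o1,d1=ray(c1,*p1);o2,d2=ray(c2,*p2)
    s=np.linalg.lstsq(np.c_[d1,-d2],o2-o1,rcond=None)[0]
    a,b=o1+d1*s[0],o2+d2*s[1]; return (a+b)/2,np.linalg.norm(a-b)
def proj(c,X):
    x=c["R"]@np.asarray(X)+c["t"]; x=c["camera_matrix"]@x; return x[:2]/x[2]
E
python3 - <<'E'
import numpy as np,cv2
t=np.load("top0.npz")["pixels"][:,:,::-1];s=np.load("scene0.npz")["pixels"][:,:,::-1]
a=cv2.resize(t[160:250,320:410],(540,540),interpolation=cv2.INTER_NEAREST) # 6x
b=cv2.resize(s[175:255,80:160][:, :40+0+0] if 0 else s[172:262,78:121+0],(258,540),interpolation=cv2.INTER_NEAREST)
b=cv2.resize(s[172:262,86:156],(420-180,540)) if 0 else cv2.resize(s[172:262,90:132+0],(252,540),interpolation=cv2.INTER_NEAREST)
b=cv2.resize(s[172:262,90:150],(260,390),interpolation=cv2.INTER_NEAREST)
c=np.zeros((540,800,3),np.uint8);c[:,:540]=a;c[:390,540:]=b
cv2.imwrite("pics/crop.png",c)
E
```

```text
(no output)
```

View pics/crop.png

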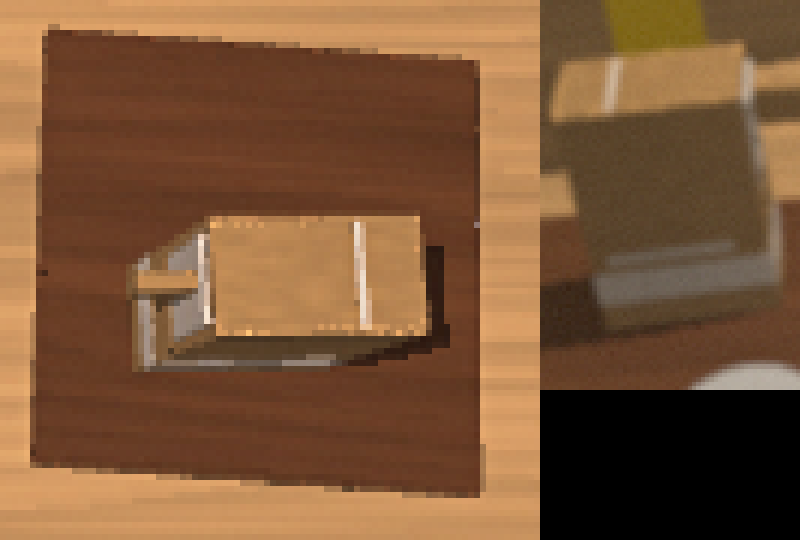

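The crop shows the brown carton: top face corners at crop (205,217), (419,217), (432,335), (212,335). The light rib sticks out at (135–198, 282) toward +y. It is the right carton.

Run:
```python
from h import *
from scipy.spatial.transform import Rotation as Ro
t=dict(np.load("top0.npz"));s=dict(np.load("scene0.npz"))
f=lambda x,y:(320+x/6-.5,160+y/6-.5)
for p in [(203,217),(419,217),(432,335),(212,335)]: print(onz(t,*f(*p),.158).round(4))
for p in [(48,30),(479,62),(481,496),(31,466)]: print('board',onz(t,*f(*p),.008).round(4))
print('rib',onz(t,*f(137,282),.135+.013).round(4),onz(t,*f(198,282),.148).round(4))
g=lambda x,y:(90+x*60/260-.5,172+y*390/390*90/390-.5)
for p in [(560,65),(745,45),(752,100),(553,122)]: print('scene',onz(s,*g(p[0]-540,p[1]),.158).round(4))
# top mask
im=cv2.cvtColor(t["pixels"],cv2.COLOR_RGB2HSV)
print(im[207,370],im[205,380])
m=cv2.inRange(im,(8,70,130),(25,200,255));m2=np.zeros_like(m);m2[190:220,340:400]=m[190:220,340:400]
print(cv2.minAreaRect(cv2.findNonZero(m2)))
# bowl: rim ellipse in top; full image coords/1.5625
sc=512/800
for name,pts in dict(bowlrim=[(311,300),(399,300),(355,258),(355,342)]).items():
    for p in pts: print(name,onz(t,p[0]*sc-.2,p[1]*sc-.2,.08).round(3))
print('base',onz(t,355*sc,305*sc,.014).round(3))
for n,p,z in [('flash a',(450,296),.03),('flash b',(446,368),.03),('whistle',(442,252),.015),('clip',(393,230),.01),('cliptop',(393,214),.11),('jar top',(538,205),.12),('purple',(377,415),.07),('yellow top',(595,430),.15),('yellow bot',(615,485),.1),('lime',(200,340),.07)]:
    print(n,onz(t,p[0]*sc,p[1]*sc,z).round(3))
```

```text
[ 0.5528 -0.1994  0.158 ]
[ 0.5535 -0.3018  0.158 ]
[ 0.4975 -0.3041  0.158 ]
[ 0.497  -0.2008  0.158 ]
board [ 0.6848 -0.1638  0.008 ]
board [ 0.6687 -0.4014  0.008 ]
board [ 0.4318 -0.3848  0.008 ]
board [ 0.4467 -0.1462  0.008 ]
rib [ 0.5233 -0.1695  0.148 ] [ 0.5235 -0.1985  0.148 ]
scene [ 0.4962 -0.3047  0.158 ]
scene [ 0.4956 -0.2024  0.158 ]
scene [ 0.5526 -0.1961  0.158 ]
scene [ 0.553  -0.3015  0.158 ]
[ 15 140 187] [ 15  40 236]
((366.0, 207.5), (23.0, 48.0), 90.0)
bowlrim [0.576 0.245 0.08 ]
bowlrim [0.577 0.076 0.08 ]
bowlrim [0.661 0.162 0.08 ]
bowlrim [0.495 0.159 0.08 ]
base [0.579 0.164 0.014]
flash a [ 0.596 -0.03   0.03 ]
flash b [ 0.45 -0.02  0.03]
whistle [ 0.692 -0.016  0.015]
clip [0.741 0.087 0.01 ]
cliptop [0.741 0.088 0.11 ]
jar top [ 0.758 -0.193  0.12 ]
purple [0.358 0.116 0.07 ]
yellow top [ 0.334 -0.266  0.15 ]
yellow bot [ 0.236 -0.315  0.1  ]
lime [0.498 0.455 0.07 ]
```

```bash
cat > plan.py <<'E'
import numpy as np,json,os
from scipy.spatial.transform import Rotation as Ro, Slerp
from station import get_obs
def log():
    o=get_obs(); o={k:np.array(v).tolist() for k,v in o.items()}
    open("log.jsonl","a").write(json.dumps(o)+"\n"); return o
def down(ax):  # tool pointing down, tool x at world azimuth ax (rad)
    return Ro.from_euler('z',ax)*Ro.from_euler('x',np.pi)
def pose():
    o=log(); return np.array(o["ee_pos"]),Ro.from_euler('xyz',o["eef_rot"])
def rows(way,start=None,dec=2):
    """way: list of (p,R,n): go to pose in n rows. prints rows"""
    p,R=start or pose(); out=[]
    for P,Q,n in way:
        p0,R0=p,R; rv=(R0.inv()*Q).as_rotvec()
        for i in range(1,n+1):
            tp=p0+(P-p0)*i/n; tR=R0*Ro.from_rotvec(rv*i/n)
            t=np.round(R.inv().apply(tp-p)/.03,dec); a=np.round(np.degrees((R.inv()*tR).as_rotvec())/5,dec)
            assert max(abs(t).max(),abs(a).max())<=1,(t,a)
            p=p+R.apply(t*.03); R=R*Ro.from_rotvec(np.radians(a*5))
            out.append({k:float(v) for k,v in zip(("tx","ty","tz","ax","ay","az"),[*t,*a]) if v!=0})
    for i in range(0,len(out),12): print(json.dumps(out[i:i+12]).replace('": ','":').replace(', ',','))
    return p,R
E
python3 - <<'E'
from plan import *
rows([(np.array([.523,-.183,.405]),down(np.pi/2),18)])
E
```

```text
[{"tx":0.8,"ty":-0.37,"az":-0.78},{"tx":0.82,"ty":-0.32,"az":-0.78},{"tx":0.84,"ty":-0.26,"az":-0.78},{"tx":0.85,"ty":-0.2,"az":-0.78},{"tx":0.87,"ty":-0.15,"tz":-0.01,"az":-0.78},{"tx":0.88,"ty":-0.08,"az":-0.78},{"tx":0.88,"ty":-0.03,"az":-0.78},{"tx":0.87,"ty":0.04,"az":-0.78},{"tx":0.88,"ty":0.09,"az":-0.78},{"tx":0.87,"ty":0.16,"az":-0.78},{"tx":0.85,"ty":0.21,"ay":-0.01,"az":-0.79},{"tx":0.84,"ty":0.27,"az":-0.78}]
[{"tx":0.81,"ty":0.33,"az":-0.78},{"tx":0.8,"ty":0.38,"tz":-0.01,"ax":-0.01,"az":-0.78},{"tx":0.76,"ty":0.43,"az":-0.78},{"tx":0.73,"ty":0.49,"az":-0.78},{"tx":0.7,"ty":0.53,"az":-0.78},{"tx":0.66,"ty":0.58,"az":-0.78}]
```

{"op": "apply_moves", "data": {"increments": [{"tx":0.8,"ty":-0.37,"az":-0.78},{"tx":0.82,"ty":-0.32,"az":-0.78},{"tx":0.84,"ty":-0.26,"az":-0.78},{"tx":0.85,"ty":-0.2,"az":-0.78},{"tx":0.87,"ty":-0.15,"az":-0.78},{"tx":0.88,"ty":-0.08,"az":-0.78},{"tx":0.88,"ty":-0.03,"az":-0.78},{"tx":0.87,"ty":0.04,"az":-0.78},{"tx":0.88,"ty":0.09,"az":-0.78},{"tx":0.87,"ty":0.16,"az":-0.78},{"tx":0.85,"ty":0.21,"az":-0.78},{"tx":0.84,"ty":0.27,"az":-0.78}], "jaw": 0.5}}

```text
schema error: expected keys tx, ty, tz, ax, ay, az
```

```bash
python3 -c "from plan import *; log()"
```

{"op": "apply_moves", "data": {"increments": [{"tx":0.81,"ty":0.33,"az":-0.78},{"tx":0.8,"ty":0.38,"az":-0.78},{"tx":0.76,"ty":0.43,"az":-0.78},{"tx":0.73,"ty":0.49,"az":-0.78},{"tx":0.7,"ty":0.53,"az":-0.78},{"tx":0.66,"ty":0.58,"az":-0.78},{"ax":-1},{"ax":-1},{"ay":1},{"ay":1},{},{}]}}

```text
schema error: expected keys tx, ty, tz, ax, ay, az
```

```bash
cat > arm.py <<'E'
import numpy as np,json
from scipy.spatial.transform import Rotation as Ro
from scipy.optimize import least_squares
def fk(q,g):
    d1,a1,yo,L2,a3,L4,d6=g
    rz=lambda a:Ro.from_euler('z',a); ry=lambda a:Ro.from_euler('y',a)
    R=rz(q[0]); p=np.array([0,0,d1])+R.apply([a1,yo,0])
    R=R*ry(q[1]); p=p+R.apply([0,0,L2])
    R=R*ry(q[2]); p=p+R.apply([a3,0,L4])
    R=R*rz(S4*q[3])*ry(q[4]); p=p+R.apply([0,0,d6])
    return p,R*rz(S6*q[5]+O6)
S4,S6,O6=1,1,np.pi/2
E
cat > fit.py <<'E'
import arm; from arm import *
L=[json.loads(l) for l in open("log.jsonl")]
for o in L: print(np.round(o["qpos"],3),np.round(o["ee_pos"],3),np.round(o["eef_rot"],3))
for arm.S4 in(1,-1):
  for arm.S6 in(1,-1):
    for arm.O6 in(np.pi/2,-np.pi/2):
      f=lambda g:np.concatenate([fk(o["qpos"],g)[0]-o["ee_pos"] for o in L])
      r=least_squares(f,[.4,0.05,0.03,.42,0,.42,.1]); e=max((fk(o["qpos"],r.x)[1].inv()*Ro.from_euler('xyz',o["eef_rot"])).magnitude() for o in L)
      print(arm.S4,arm.S6,arm.O6,r.x.round(4),abs(r.fun).max(),e)
E
python3 -c "from plan import *; log()"; python3 fit.py
```

```text
[-1.293  0.3    1.521  0.     1.321 -0.067] [ 0.186 -0.518  0.404] [-3.141 -0.     0.345]
[-1.293  0.3    1.521  0.     1.321 -0.067] [ 0.186 -0.518  0.404] [-3.141 -0.     0.345]
[-1.293  0.3    1.521  0.     1.321 -0.067] [ 0.186 -0.518  0.404] [-3.141 -0.     0.345]
1 1 1.5707963267948966 [0.3514 0.0412 0.0366 0.371  0.0493 0.4235 0.1486] 1.0855805143705766e-10 3.365716390678778e-16
1 1 -1.5707963267948966 [0.3514 0.0412 0.0366 0.371  0.0493 0.4235 0.1486] 1.0855805143705766e-10 3.141592653589793
1 -1 1.5707963267948966 [0.3514 0.0412 0.0366 0.371  0.0493 0.4235 0.1486] 1.0855805143705766e-10 0.1333089536498001
1 -1 -1.5707963267948966 [0.3514 0.0412 0.0366 0.371  0.0493 0.4235 0.1486] 1.0855805143705766e-10 3.008283699939993
-1 1 1.5707963267948966 [0.3514 0.0412 0.0366 0.371  0.0493 0.4235 0.1486] 2.9676622270713438e-09 1.5922430805029204e-05
-1 1 -1.5707963267948966 [0.3514 0.0412 0.0366 0.371  0.0493 0.4235 0.1486] 2.9676622270713438e-09 3.141588713267223
-1 -1 1.5707963267948966 [0.3514 0.0412 0.0366 0.371  0.0493 0.4235 0.1486] 2.9676622270713438e-09 0.13330501421858829
-1 -1 -1.5707963267948966 [0.3514 0.0412 0.0366 0.371  0.0493 0.4235 0.1486] 2.9676622270713438e-09 3.008287640266535
```

{"op": "apply_moves", "data": {"increments": [{"tx":0.8,"ty":-0.37,"tz":0,"ax":0,"ay":0,"az":-0.78},{"tx":0.82,"ty":-0.32,"tz":0,"ax":0,"ay":0,"az":-0.78},{"tx":0.84,"ty":-0.26,"tz":0,"ax":0,"ay":0,"az":-0.78},{"tx":0.85,"ty":-0.2,"tz":0,"ax":0,"ay":0,"az":-0.78},{"tx":0.87,"ty":-0.15,"tz":0,"ax":0,"ay":0,"az":-0.78},{"tx":0.88,"ty":-0.08,"tz":0,"ax":0,"ay":0,"az":-0.78},{"tx":0.88,"ty":-0.03,"tz":0,"ax":0,"ay":0,"az":-0.78},{"tx":0.87,"ty":0.04,"tz":0,"ax":0,"ay":0,"az":-0.78},{"tx":0.88,"ty":0.09,"tz":0,"ax":0,"ay":0,"az":-0.78},{"tx":0.87,"ty":0.16,"tz":0,"ax":0,"ay":0,"az":-0.78},{"tx":0.85,"ty":0.21,"tz":0,"ax":0,"ay":0,"az":-0.78},{"tx":0.84,"ty":0.27,"tz":0,"ax":0,"ay":0,"az":-0.78}], "jaw": 0.5}}

```text
time_s: 1.65
ee_pos: [0.4113, -0.2938, 0.4045]
eef_rot: [-3.141, -0.0, 1.164]
force: [-0.2, 0.1, -0.3]
grip_width: 0.0473
grip_force: 0.0
```

```bash
sed -i 's/ if v!=0})/})/' plan.py; python3 -c "from plan import *; log()"
```

{"op": "apply_moves", "data": {"increments": [{"tx":0.81,"ty":0.33,"tz":0,"ax":0,"ay":0,"az":-0.78},{"tx":0.8,"ty":0.38,"tz":0,"ax":0,"ay":0,"az":-0.78},{"tx":0.76,"ty":0.43,"tz":0,"ax":0,"ay":0,"az":-0.78},{"tx":0.73,"ty":0.49,"tz":0,"ax":0,"ay":0,"az":-0.78},{"tx":0.7,"ty":0.53,"tz":0,"ax":0,"ay":0,"az":-0.78},{"tx":0.66,"ty":0.58,"tz":0,"ax":0,"ay":0,"az":-0.78},{"tx":0,"ty":0,"tz":0,"ax":-1,"ay":0,"az":0},{"tx":0,"ty":0,"tz":0,"ax":-1,"ay":0,"az":0},{"tx":0,"ty":0,"tz":0,"ax":0,"ay":0,"az":0}]}}

```text
time_s: 2.78
ee_pos: [0.5229, -0.1832, 0.4045]
eef_rot: [2.968, -0.0, 1.57]
force: [0.4, -0.4, -1.1]
grip_width: 0.047
grip_force: 0.0
```

```bash
python3 -c "from plan import *; log()"
```

{"op": "apply_moves", "data": {"increments": [{"tx":0,"ty":0,"tz":0,"ax":1,"ay":0,"az":0},{"tx":0,"ty":0,"tz":0,"ax":1,"ay":0,"az":0},{"tx":0,"ty":0,"tz":0,"ax":0,"ay":1,"az":0},{"tx":0,"ty":0,"tz":0,"ax":0,"ay":1,"az":0},{"tx":0,"ty":0,"tz":0,"ax":0,"ay":0,"az":0}]}}

```text
time_s: 3.4
ee_pos: [0.523, -0.1835, 0.4044]
eef_rot: [-3.139, -0.174, 1.569]
force: [-0.5, 0.4, -0.9]
grip_width: 0.0468
grip_force: 0.0
```

```bash
python3 -c "from plan import *; log()"; python3 fit.py
```

```text
[-1.293  0.3    1.521  0.     1.321 -0.067] [ 0.186 -0.518  0.404] [-3.141 -0.     0.345]
[-1.293  0.3    1.521  0.     1.321 -0.067] [ 0.186 -0.518  0.404] [-3.141 -0.     0.345]
[-1.293  0.3    1.521  0.     1.321 -0.067] [ 0.186 -0.518  0.404] [-3.141 -0.     0.345]
[-0.693  0.201  1.645 -0.     1.296 -0.286] [ 0.411 -0.294  0.404] [-3.141 -0.     1.164]
[-0.412  0.284  1.544  0.076  1.155 -0.436] [ 0.523 -0.183  0.405] [ 2.968 -0.     1.57 ]
[-0.424  0.32   1.498  0.16   1.4   -0.456] [ 0.523 -0.183  0.404] [-3.139 -0.174  1.569]
1 1 1.5707963267948966 [ 0.2212 -0.      0.0366  0.4242  0.0409  0.4475  0.0714] 1.711100150458833e-10 4.613850848065379e-16
1 1 -1.5707963267948966 [ 0.2212 -0.      0.0366  0.4242  0.0409  0.4475  0.0714] 1.711100150458833e-10 3.141592653589793
1 -1 1.5707963267948966 [ 0.2212 -0.      0.0366  0.4242  0.0409  0.4475  0.0714] 1.711100150458833e-10 0.9117165538570853
1 -1 -1.5707963267948966 [ 0.2212 -0.      0.0366  0.4242  0.0409  0.4475  0.0714] 1.711100150458833e-10 3.008283699939993
-1 1 1.5707963267948966 [-5.9056 -1.5523  0.0385  1.612  -5.005   0.3915 -0.0205] 0.008572452565396599 0.3204058081832788
-1 1 -1.5707963267948966 [-5.9056 -1.5523  0.0385  1.612  -5.005   0.3915 -0.0205] 0.008572452565396599 3.141588713267223
-1 -1 1.5707963267948966 [-5.9056 -1.5523  0.0385  1.612  -5.005   0.3915 -0.0205] 0.008572452565396599 0.9097397203655582
-1 -1 -1.5707963267948966 [-5.9056 -1.5523  0.0385  1.612  -5.005   0.3915 -0.0205] 0.008572452565396599 3.008287640266535
```

```bash
cat >> arm.py <<'E'
G=[.2212,0,.0366,.4242,.0409,.4475,.0714]
lo=np.array([-3.03,-.79,.23,-1.04,0,-2.55]);hi=np.array([3.03,2.21,2.52,4.18,3.07,2.55])
def ik(p,R,q0):
    def f(q):
        a,B=fk(q,G); return np.r_[(a-p)*3,(B.inv()*R).as_rotvec()]
    r=least_squares(f,np.clip(q0,lo+.01,hi-.01),bounds=(lo,hi)); return r.x,np.linalg.norm(r.fun)
E
python3 - <<'E'
from arm import *; from plan import down
q0=[-.41,.28,1.54,.07,1.2,-.45]
tilt=lambda a:Ro.from_euler('x',-a)*down(np.pi/2)  # +: tool points to -y
H=np.array([.523,-.203,.086])
for t0 in (-20,0):
  q=q0
  for th in np.radians([0,20,40,60]):
    P=H+[0,.049*np.sin(th)+.02*np.cos(th),.049*np.cos(th)-.02*np.sin(th)]
    R=tilt(np.radians(t0)+th); z=R.apply([0,0,1])
    q,e=ik(P-.18*z,R,q); print(t0,np.degrees(th).round(),P.round(3),q.round(2),e.round(4))
print('pour')
B=np.array([.578,.162,0]);
for az in np.radians([0,15,30,-15,-30]):
  q=[0,.3,1.6,.07,1.2,1.]
  for tp in np.radians([0,45,80,95]):
    # front looks to -az dir; tool x = front at tip 0
    f=np.array([np.cos(az),np.sin(az),0])
    R=Ro.from_rotvec(-tp*np.array([-f[1],f[0],0]))*down(az+np.pi)
    z=R.apply([0,0,1]); Pg=B+[0,0,.23]; 
    q,e=ik(Pg-.18*z,R,q); print(np.degrees([az,tp]).round(),z.round(2),q.round(2),e.round(4))
E
```

```text
-20 0.0 [ 0.523 -0.183  0.135] [-0.54  0.49  1.52  0.31  1.33 -0.64] 0.0
-20 20.0 [ 0.523 -0.167  0.125] [-0.38  0.4   1.63 -0.    1.11 -0.38] 0.0
-20 40.0 [ 0.523 -0.156  0.111] [-0.2   0.4   1.72 -0.41  1.    0.02] 0.0
-20 60.0 [ 0.523 -0.151  0.093] [-0.05  0.48  1.76 -0.84  1.04  0.44] 0.0
0 0.0 [ 0.523 -0.183  0.135] [-0.4   0.4   1.61 -0.    1.14 -0.4 ] 0.0
0 20.0 [ 0.523 -0.167  0.125] [-0.22  0.38  1.7  -0.4   1.02 -0.02] 0.0
0 40.0 [ 0.523 -0.156  0.111] [-0.06  0.45  1.75 -0.82  1.06  0.41] 0.0
0 60.0 [ 0.523 -0.151  0.093] [ 0.07  0.61  1.74 -1.04  1.26  0.69] 0.0978
pour
[0. 0.] [ 0.  0. -1.] [ 0.21  0.41  1.36 -0.    1.37 -1.36] 0.0
[ 0. 45.] [ 0.71  0.   -0.71] [ 0.3   0.11  1.92 -0.56  0.41 -0.83] 0.0
[ 0. 80.] [ 0.98  0.   -0.17] [ 0.2  -0.01  2.11 -1.04  0.   -0.46] 0.4946
[ 0. 95.] [1.   0.   0.09] [ 0.19 -0.06  2.12 -1.04  0.   -0.49] 0.7682
[15.  0.] [-0.  0. -1.] [ 0.21  0.41  1.36 -0.    1.37 -1.62] 0.0
[15. 45.] [ 0.68  0.18 -0.71] [ 0.19  0.09  1.94  0.15  0.33 -1.77] 0.0
[15. 80.] [ 0.95  0.25 -0.17] [ 0.22 -0.02  2.11  0.96  0.   -2.55] 0.443
[15. 95.] [0.96
[... 232 characters left out ...]
 0.01  2.09  0.88  0.01 -2.55] 0.5503
[30. 95.] [0.86 0.5  0.09] [ 0.24 -0.03  2.1   0.92  0.   -2.55] 0.8075
[-15.   0.] [ 0.  0. -1.] [ 0.21  0.41  1.36 -0.    1.37 -1.1 ] 0.0
[-15.  45.] [ 0.68 -0.18 -0.71] [ 0.39  0.17  1.86 -0.83  0.62 -0.34] 0.0
[-15.  80.] [ 0.95 -0.25 -0.17] [ 0.42  0.1   1.95 -1.04  0.53 -0.16] 0.5846
[-15.  95.] [ 0.96 -0.26  0.09] [ 0.35  0.07  1.98 -1.04  0.37 -0.26] 0.8758
[-30.   0.] [ 0.  0. -1.] [ 0.21  0.41  1.36  0.    1.37 -0.83] 0.0
[-30.  45.] [ 0.61 -0.35 -0.71] [ 0.46  0.24  1.76 -0.89  0.86 -0.08] 0.0
[-30.  80.] [ 0.85 -0.49 -0.17] [ 0.62  0.31  1.8  -1.04  1.05  0.23] 0.562
[-30.  95.] [ 0.86 -0.5   0.09] [ 0.79  0.47  1.81 -1.04  1.39  0.61] 0.8192
```

```bash
cat > geo.py <<'E'
from arm import *; from plan import down
def toolR(daz,ang):  # tool x=front dir (azimuth daz) when vertical; ang: tool points from down towards front by ang
    f=np.array([np.cos(daz),np.sin(daz),0]); ax=np.cross([0,0,-1],f)
    return Ro.from_rotvec(ang*ax)*down(daz)
def grasp_of_lip(L,daz,phi,zg):  # grasp point so the lip sits at L, carton tipped phi
    f=np.array([np.cos(daz),np.sin(daz),0]);u=np.array([0,0,1.])
    f2=f*np.cos(phi)-u*np.sin(phi); u2=f*np.sin(phi)+u*np.cos(phi)
    return L-.105*f2-(.110-zg)*u2
E
python3 - <<'E'
from geo import *
zg=.095; res=[]
B=np.array([.578,.162,0])
for al in np.radians([30,40,50,60,70]):
  q,e0=ik(np.array([.525,-.2515,.008+zg])-.18*toolR(np.pi/2,al).apply([0,0,1]),toolR(np.pi/2,al),[-.5,.5,1.5,.5,1.3,-.6])
  qg=q
  for d in range(90,300,15):
    dz=np.radians(d); f=np.array([np.cos(dz),np.sin(dz),0]); best=None
    for j6 in(-2,0,2):
      for j4 in (0,1.5,-.5):
       q=np.array([.2,.3,1.7,j4,1,j6]); E=[];m=9;qs=[]
       for phi,lz in zip(np.radians([0,45,80,100]),[.25,.14,.11,.11]):
        R=toolR(dz,al-phi); P=grasp_of_lip(B-.015*f+[0,0,lz],dz,phi,zg)-.18*R.apply([0,0,1])
        q,e=ik(P,R,q); E.append(e); m=min(m,(q-lo).min(),(hi-q).min()); qs.append(q.round(2).tolist())
       if max(E)<1e-3 and (best is None or m>best[0]): best=(m,qs)
    if best: print(np.degrees(al).round(),d,'grasp',qg.round(2),e0.round(3),'margin',best[0].round(2),best[1][0],best[1][2:])
E
```

```text
30.0 90 grasp [-0.68  0.67  1.36  0.4   1.47 -0.79] 0.0 margin 0.03 [-0.21, 0.39, 1.45, 0.52, 1.44, -0.31] [[0.43, 0.62, 1.3, -0.77, 1.65, 0.55], [0.54, 0.79, 1.2, -1.01, 1.88, 0.6]]
40.0 90 grasp [-0.72  0.74  1.3   0.5   1.6  -0.84] 0.0 margin 0.16 [-0.27, 0.43, 1.46, 0.67, 1.49, -0.41] [[0.39, 0.56, 1.32, -0.64, 1.57, 0.49], [0.51, 0.72, 1.21, -0.88, 1.79, 0.58]]
40.0 105 grasp [-0.72  0.74  1.3   0.5   1.6  -0.84] 0.0 margin 0.06 [-0.22, 0.59, 1.23, 0.61, 1.68, -0.53] [[0.4, 0.5, 1.41, -0.7, 1.39, 0.33], [0.55, 0.62, 1.38, -0.98, 1.58, 0.51]]
50.0 90 grasp [-0.76  0.82  1.24  0.6   1.73 -0.86] 0.0 margin 0.28 [-0.32, 0.48, 1.47, 0.82, 1.56, -0.48] [[0.33, 0.51, 1.34, -0.49, 1.49, 0.43], [0.48, 0.66, 1.23, -0.76, 1.71, 0.56]]
50.0 105 grasp [-0.76  0.82  1.24  0.6   1.73 -0.86] 0.0 margin 0.2 [-0.26, 0.64, 1.21, 0.74, 1.76, -0.56] [[0.34, 0.46, 1.41, -0.54, 1.35, 0.22], [0.51, 0.56, 1.38, -0.84, 1.51, 0.44]]
50.0 120 grasp [-0.76  0.82  1.24  0.6   1.73 -0.86] 0.0 margin 0.12 [-0.2, 0.81, 0.93, 0.67, 1.97, -0.64] [[0.34, 0.42, 1.47, -0.55, 1.2, 0.01], [0.52, 0.47, 1.53, -0.92, 1.3
[... 979 characters left out ...]
 -0.86] 0.0 margin 0.56 [-0.38, 0.59, 1.48, 1.08, 1.71, -0.61] [[0.21, 0.42, 1.4, -0.17, 1.36, 0.24], [0.39, 0.54, 1.29, -0.48, 1.54, 0.46]]
70.0 105 grasp [-0.8   0.99  1.13  0.8   1.98 -0.86] 0.0 margin 0.51 [-0.32, 0.77, 1.19, 1.0, 1.93, -0.6] [[0.21, 0.43, 1.39, -0.18, 1.32, -0.01], [0.4, 0.47, 1.38, -0.53, 1.39, 0.26]]
70.0 120 grasp [-0.8   0.99  1.13  0.8   1.98 -0.86] 0.0 margin 0.49 [-0.24, 0.95, 0.86, 0.95, 2.15, -0.58] [[0.21, 0.43, 1.39, -0.17, 1.27, -0.27], [0.4, 0.41, 1.48, -0.55, 1.24, 0.06]]
70.0 135 grasp [-0.8   0.99  1.13  0.8   1.98 -0.86] 0.0 margin 0.24 [-0.15, 1.16, 0.47, 0.96, 2.4, -0.51] [[0.21, 0.43, 1.39, -0.15, 1.23, -0.53], [0.39, 0.34, 1.56, -0.55, 1.08, -0.17]]
```

```bash
cat > pull.py <<'E'
from geo import *; from plan import rows
X=.5232; H=np.array([X,-.203,.086])
def pull(th,a0=np.radians(15),back=0):
    R=toolR(np.pi/2,a0-th); z=R.apply([0,0,1])
    P=H+[0,.049*np.sin(th)+.023*np.cos(th),.049*np.cos(th)-.023*np.sin(th)]
    return P-(.18+back)*z,R
E
python3 - <<'E'
from pull import *
p,R=pull(0,back=.07);p2,_=pull(0)
s=rows([(p,R,4),(p2,R,6)])
q=[-.54,.49,1.52,.31,1.33,-.64]
for th in (0,.5,.8,1.09): q,e=ik(*pull(th),q);print(q.round(2),e.round(4))
E
```

```text
[{"tx":-0.54,"ty":0.0,"tz":0.14,"ax":-0.01,"ay":0.25,"az":-0.0},{"tx":-0.55,"ty":0.01,"tz":0.13,"ax":-0.0,"ay":0.25,"az":-0.01},{"tx":-0.55,"ty":-0.0,"tz":0.12,"ax":-0.01,"ay":0.25,"az":-0.0},{"tx":-0.55,"ty":-0.0,"tz":0.1,"ax":-0.0,"ay":0.25,"az":-0.01},{"tx":0.0,"ty":-0.0,"tz":0.39,"ax":-0.0,"ay":0.0,"az":0.0},{"tx":0.0,"ty":-0.0,"tz":0.39,"ax":-0.0,"ay":0.0,"az":0.0},{"tx":0.0,"ty":-0.0,"tz":0.39,"ax":-0.0,"ay":0.0,"az":0.0},{"tx":0.0,"ty":-0.0,"tz":0.39,"ax":-0.0,"ay":0.0,"az":0.0},{"tx":0.0,"ty":-0.0,"tz":0.39,"ax":-0.0,"ay":0.0,"az":0.0},{"tx":0.0,"ty":-0.0,"tz":0.39,"ax":-0.0,"ay":0.0,"az":0.0}]
[-0.5   0.46  1.54  0.24  1.28 -0.59] 0.0
[-0.26  0.39  1.69 -0.27  1.02 -0.12] 0.0
[-0.11  0.43  1.74 -0.65  1.01  0.25] 0.0
[-0.    0.53  1.76 -0.97  1.1   0.58] 0.0
```

{"op": "apply_moves", "data": {"increments": [{"tx":-0.54,"ty":0,"tz":0.14,"ax":-0.01,"ay":0.25,"az":0},{"tx":-0.55,"ty":0,"tz":0.13,"ax":0,"ay":0.25,"az":-0.01},{"tx":-0.55,"ty":0,"tz":0.12,"ax":-0.01,"ay":0.25,"az":0},{"tx":-0.55,"ty":0,"tz":0.1,"ax":0,"ay":0.25,"az":-0.01},{"tx":0,"ty":0,"tz":0,"ax":0,"ay":0,"az":0},{"tx":0,"ty":0,"tz":0.39,"ax":0,"ay":0,"az":0},{"tx":0,"ty":0,"tz":0.39,"ax":0,"ay":0,"az":0},{"tx":0,"ty":0,"tz":0.39,"ax":0,"ay":0,"az":0},{"tx":0,"ty":0,"tz":0.39,"ax":0,"ay":0,"az":0},{"tx":0,"ty":0,"tz":0.39,"ax":0,"ay":0,"az":0},{"tx":0,"ty":0,"tz":0.39,"ax":0,"ay":0,"az":0},{"tx":0,"ty":0,"tz":0,"ax":0,"ay":0,"az":0}]}}

```text
time_s: 4.9
ee_pos: [0.5231, -0.2261, 0.308]
eef_rot: [3.141, -0.262, 1.572]
force: [-0.4, -0.4, -0.0]
grip_width: 0.0471
grip_force: 0.0
```

Run:
```python
from pull import *
from station import camera
import cv2
print(pull(0)[0].round(4))
c=camera("wrist");print([x.round(4) for x in [np.array(fk([0]*6,G)[0])]])
s=camera("top")
a=cv2.resize(c["pixels"][:,:,::-1],(512,384));b=cv2.resize(s["pixels"][160:250,320:390,::-1],(288,370),interpolation=cv2.INTER_NEAREST)
o=np.zeros((384,800,3),np.uint8);o[:,:512]=a;o[:370,512:]=b
cv2.imwrite("pics/grip.png",o)
```

```text
[ 0.5232 -0.2266  0.3089]
[array([0.0409, 0.0366, 1.1643])]
```

View pics/grip.png

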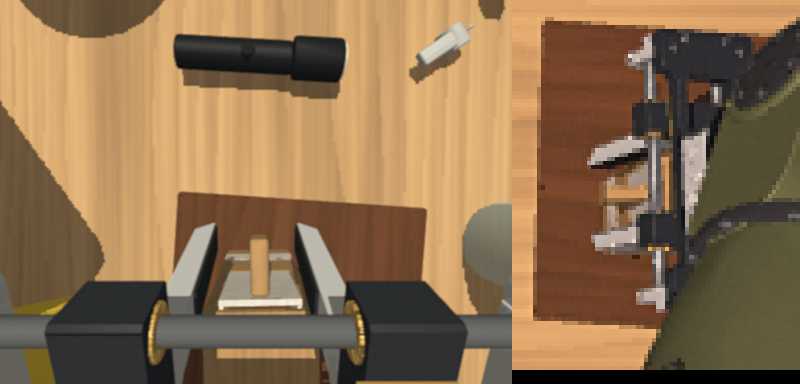

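The wrist view shows the rib at (259,265), centred between the finger pads at about (213) and (300). Now close lightly.

{"op": "apply_moves", "data": {"increments": [{"tx":0,"ty":0,"tz":0,"ax":0,"ay":0,"az":0},{"tx":0,"ty":0,"tz":0,"ax":0,"ay":0,"az":0},{"tx":0,"ty":0,"tz":0,"ax":0,"ay":0,"az":0},{"tx":0,"ty":0,"tz":0,"ax":0,"ay":0,"az":0},{"tx":0,"ty":0,"tz":0,"ax":0,"ay":0,"az":0}], "jaw": 1, "force": 4}}

```text
time_s: 5.62
ee_pos: [0.5232, -0.2263, 0.309]
eef_rot: [3.139, -0.262, 1.572]
force: [1.4, 0.0, 0.3]
grip_width: 0.0101
grip_force: 4.0
```

Run:
```python
from pull import *
from plan import pose
s=pose()
print(s[0].round(4))
p0,R0=pull(0); off=s[0]-p0
w=[(pull(t)[0]+off,pull(t)[1],1) for t in np.linspace(0,1.09,23)[1:]]
rows(w,s)
```

```text
[ 0.5232 -0.2263  0.309 ]
[{"tx":0.36,"ty":0.0,"tz":0.07,"ax":0.03,"ay":-0.57,"az":0.01},{"tx":0.37,"ty":0.0,"tz":0.06,"ax":-0.0,"ay":-0.56,"az":0.0},{"tx":0.36,"ty":0.0,"tz":0.07,"ax":-0.0,"ay":-0.57,"az":0.0},{"tx":0.37,"ty":0.0,"tz":0.07,"ax":-0.0,"ay":-0.57,"az":0.0},{"tx":0.36,"ty":0.0,"tz":0.06,"ax":-0.0,"ay":-0.57,"az":0.0},{"tx":0.36,"ty":0.0,"tz":0.07,"ax":-0.0,"ay":-0.57,"az":0.0},{"tx":0.37,"ty":0.0,"tz":0.07,"ax":-0.0,"ay":-0.56,"az":0.0},{"tx":0.36,"ty":0.0,"tz":0.06,"ax":-0.0,"ay":-0.57,"az":0.0},{"tx":0.37,"ty":0.0,"tz":0.07,"ax":-0.0,"ay":-0.57,"az":0.0},{"tx":0.36,"ty":0.0,"tz":0.07,"ax":-0.0,"ay":-0.57,"az":0.0},{"tx":0.36,"ty":0.0,"tz":0.06,"ax":-0.0,"ay":-0.56,"az":0.0},{"tx":0.37,"ty":0.0,"tz":0.07,"ax":-0.0,"ay":-0.57,"az":0.0}]
[{"tx":0.36,"ty":0.0,"tz":0.07,"ax":-0.0,"ay":-0.57,"az":0.0},{"tx":0.37,"ty":0.0,"tz":0.06,"ax":-0.0,"ay":-0.57,"az":0.0},{"tx":0.36,"ty":0.0,"tz":0.07,"ax":-0.0,"ay":-0.57,"az":0.0},{"tx":0.36,"ty":0.0,"tz":0.07,"ax":-0.0,"ay":-0.56,"az":0.0},{"tx":0.37,"ty":0.0,"tz":0.06,"ax":-0.0,"ay":-0.57,"az":0.0},{"tx":0.36,"ty":0.0,"tz":0.07,"ax":-0.0,"ay":-0.57,"az":0.0},{"tx":0.37,"ty":0.0,"tz":0.07,"ax":-0.0,"ay":-0.57,"az":0.0},{"tx":0.36,"ty":0.0,"tz":0.06,"ax":-0.0,"ay":-0.56,"az":0.0},{"tx":0.36,"ty":0.0,"tz":0.07,"ax":0.0,"ay":-0.57,"az":0.0},{"tx":0.37,"ty":0.0,"tz":0.07,"ax":0.0,"ay":-0.57,"az":0.0}]
```

{"op": "apply_moves", "data": {"increments": [{"tx":0.365,"ty":0,"tz":0.067,"ax":0,"ay":-0.567,"az":0},{"tx":0.365,"ty":0,"tz":0.067,"ax":0,"ay":-0.567,"az":0},{"tx":0.365,"ty":0,"tz":0.067,"ax":0,"ay":-0.567,"az":0},{"tx":0.365,"ty":0,"tz":0.067,"ax":0,"ay":-0.567,"az":0},{"tx":0.365,"ty":0,"tz":0.067,"ax":0,"ay":-0.567,"az":0},{"tx":0.365,"ty":0,"tz":0.067,"ax":0,"ay":-0.567,"az":0},{"tx":0.365,"ty":0,"tz":0.067,"ax":0,"ay":-0.567,"az":0},{"tx":0.365,"ty":0,"tz":0.067,"ax":0,"ay":-0.567,"az":0},{"tx":0.365,"ty":0,"tz":0.067,"ax":0,"ay":-0.567,"az":0},{"tx":0.365,"ty":0,"tz":0.067,"ax":0,"ay":-0.567,"az":0},{"tx":0.365,"ty":0,"tz":0.067,"ax":0,"ay":-0.567,"az":0}]}}

```text
time_s: 7.0
ee_pos: [0.5231, -0.1068, 0.2887]
eef_rot: [3.139, 0.284, 1.571]
force: [0.4, -1.6, -0.9]
grip_width: 0.0102
grip_force: 4.0
```

{"op": "apply_moves", "data": {"increments": [{"tx":0.365,"ty":0,"tz":0.067,"ax":0,"ay":-0.567,"az":0},{"tx":0.365,"ty":0,"tz":0.067,"ax":0,"ay":-0.567,"az":0},{"tx":0.365,"ty":0,"tz":0.067,"ax":0,"ay":-0.567,"az":0},{"tx":0.365,"ty":0,"tz":0.067,"ax":0,"ay":-0.567,"az":0},{"tx":0.365,"ty":0,"tz":0.067,"ax":0,"ay":-0.567,"az":0},{"tx":0.365,"ty":0,"tz":0.067,"ax":0,"ay":-0.567,"az":0},{"tx":0.365,"ty":0,"tz":0.067,"ax":0,"ay":-0.567,"az":0},{"tx":0.365,"ty":0,"tz":0.067,"ax":0,"ay":-0.567,"az":0},{"tx":0.365,"ty":0,"tz":0.067,"ax":0,"ay":-0.567,"az":0},{"tx":0.365,"ty":0,"tz":0.067,"ax":0,"ay":-0.567,"az":0},{"tx":0.365,"ty":0,"tz":0.067,"ax":0,"ay":-0.567,"az":0}]}}

```text
time_s: 8.38
ee_pos: [0.5235, -0.0152, 0.2101]
eef_rot: [3.137, 0.829, 1.568]
force: [0.4, 1.2, 5.5]
grip_width: 0.0097
grip_force: 4.0
```

Run:
```python
from pull import *
from plan import log
o=log();print(pull(1.09)[0].round(4),np.round(o["ee_pos"],4),np.round(o["eef_rot"],3),np.round(o["force"],1),np.round(o["qpos"],2))
from station import camera
import cv2
c=camera("scene");s=camera("top")
for n,x in(("scene",c),("top",s)): np.savez(n+"1.npz",**x)
a=cv2.resize(c["pixels"][140:270,70:200,::-1],(400,400));b=cv2.resize(s["pixels"][140:260,280:400,::-1],(400,400))
cv2.imwrite("pics/pulled.png",np.hstack([a,b]))
```

```text
[ 0.5232 -0.0163  0.21  ] [ 0.5235 -0.0152  0.2101] [3.137 0.829 1.568] [0.4 1.2 5.5] [ 0.    0.53  1.76 -0.97  1.1   0.58]
```

View pics/pulled.png

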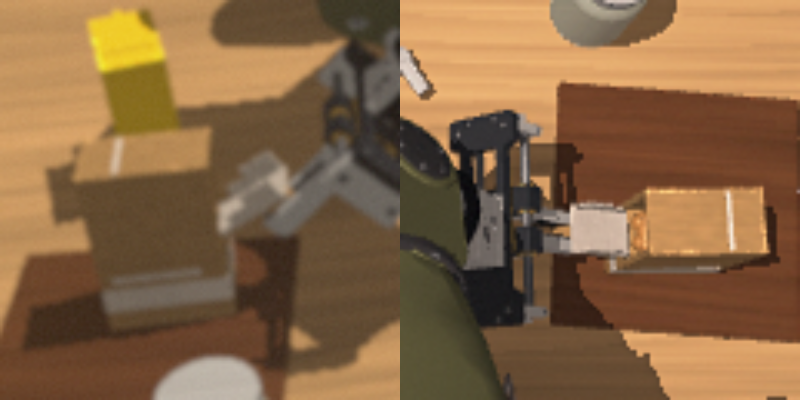

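The spout is out: panel horizontal-ish at (255,190) left and (598,228) right, with 5.5 N on the tool suggesting it's at the stop. Release and back off.

{"op": "apply_moves", "data": {"increments": [{"tx":0,"ty":0,"tz":0,"ax":0,"ay":0,"az":0},{"tx":0,"ty":0,"tz":0,"ax":0,"ay":0,"az":0},{"tx":0,"ty":0,"tz":0,"ax":0,"ay":0,"az":0},{"tx":0,"ty":0,"tz":0,"ax":0,"ay":0,"az":0},{"tx":0,"ty":0,"tz":-0.6,"ax":0,"ay":0,"az":0},{"tx":0,"ty":0,"tz":-0.8,"ax":0,"ay":0,"az":0},{"tx":0,"ty":0,"tz":-0.9,"ax":0,"ay":0,"az":0},{"tx":-0.5,"ty":0,"tz":-0.7,"ax":0,"ay":0.8,"az":0},{"tx":-0.5,"ty":0,"tz":-0.7,"ax":0,"ay":0.9,"az":0}], "jaw": 0}}

```text
time_s: 9.6
ee_pos: [0.5228, 0.0454, 0.3089]
eef_rot: [3.139, 0.675, 1.571]
force: [-1.2, -0.7, -0.2]
grip_width: 0.0933
grip_force: 0.0
```

Run:
```python
from h import *
from plan import log
from station import camera
o=log();print(np.round(o["ee_pos"],4),np.round(o["eef_rot"],3))
c=camera("scene");s=camera("top")
for n,x in(("scene",c),("top",s)): np.savez(n+"2.npz",**x)
a=cv2.resize(c["pixels"][160:260,70:170,::-1],(300,300))
b=cv2.resize(s["pixels"][180:240,325:405,::-1],(480,360),interpolation=cv2.INTER_NEAREST)
o=np.zeros((360,780,3),np.uint8);o[:300,:300]=a;o[:,300:]=b
cv2.imwrite("pics/rel.png",o)
```

```text
[0.5228 0.0454 0.3089] [3.139 0.675 1.571]
```

View pics/rel.png

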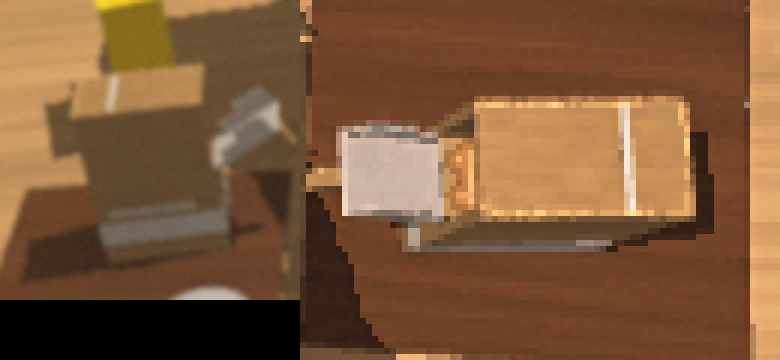

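Run:
```python
from h import *
t=dict(np.load("top2.npz"));f=lambda x,y:(325+(x-300)/6-.5,180+y/6-.5)
P=[onz(t,*f(*p),.158) for p in [(476,98),(689,98),(695,217),(478,217)]]
for p in P:print(p.round(4))
c=sum(P)/4;print(c)
print('yaw dev',[np.degrees(np.arctan2((b-a)[0],-(b-a)[1])).round(2) for a,b in((P[0],P[1]),(P[3],P[2]))])
for z in(.118,.125):print('lip',onz(t,*f(342,130),z),onz(t,*f(345,215),z))
```

```text
[ 0.5523 -0.2008  0.158 ]
[ 0.553  -0.3018  0.158 ]
[ 0.4966 -0.3007  0.158 ]
[ 0.4961 -0.1989  0.158 ]
[ 0.52448661 -0.25056269  0.158     ]
yaw dev [np.float64(0.37), np.float64(0.29)]
lip [ 0.5435482  -0.14638323  0.118     ] [ 0.50194559 -0.14625663  0.118     ]
lip [ 0.54234627 -0.1447314   0.125     ] [ 0.5010249  -0.14460566  0.125     ]
```

```bash
cat > car.py <<'E'
from geo import *; from plan import rows,pose
C=np.array([.5245,-.2506,.008]); D=np.radians(90.3); AL=np.radians(70); ZG=.08
u=np.array([0,0,1.])
def T(g,ang,d=D):
    R=toolR(d,ang); return g-.18*R.apply(u),R
def chk(way,q,start=None):
    w=0;p,R=start or pose()
    for P,Q,n in way:
        rv=(R.inv()*Q).as_rotvec(); q0=q
        for k in range(1,6):
            q1,e=ik(p+(P-p)*k/5,R*Ro.from_rotvec(rv*k/5),q); v=abs(q1-q).max()/(n/5/8); w=max(w,v); q=q1
        print(q.round(2),'err',e.round(4),'margin',min((q-lo).min(),(hi-q).min()).round(2),'vmax',w.round(2)); p,R=P,Q
E
python3 - <<'E'
from car import *
from station import get_obs
g=C+[0,0,ZG]
w=[(np.array([.5245,-.15,.45]),toolR(D,0),12),(*T(g+[0,0,.13],AL),18),(*T(g+[0,0,.03],AL),4),(*T(g,AL),3)]
chk(w,get_obs()["qpos"]); rows(w)
E
```

```text
[-0.35  0.26  1.47  0.    1.41 -0.35] err 0.0 margin 1.04 vmax 0.56
[-0.8   0.83  1.11  0.86  2.1  -0.73] err 0.0 margin 0.88 vmax 0.56
[-0.8   0.96  1.13  0.8   2.   -0.85] err 0.0 margin 0.9 vmax 0.56
[-0.8   1.01  1.12  0.79  1.97 -0.88] err 0.0 margin 0.89 vmax 0.56
[{"tx":-0.66,"ty":0.01,"tz":0.04,"ax":0.01,"ay":0.65,"az":-0.01},{"tx":-0.67,"ty":0.0,"tz":-0.0,"ax":0.0,"ay":0.64,"az":-0.0},{"tx":-0.67,"ty":0.01,"tz":-0.04,"ax":0.01,"ay":0.65,"az":-0.01},{"tx":-0.66,"ty":-0.0,"tz":-0.08,"ax":0.0,"ay":0.64,"az":-0.0},{"tx":-0.65,"ty":0.0,"tz":-0.11,"ax":0.01,"ay":0.65,"az":-0.01},{"tx":-0.65,"ty":0.01,"tz":-0.15,"ax":0.0,"ay":0.65,"az":-0.0},{"tx":-0.64,"ty":0.0,"tz":-0.18,"ax":0.01,"ay":0.64,"az":-0.01},{"tx":-0.63,"ty":0.0,"tz":-0.22,"ax":0.0,"ay":0.65,"az":-0.01},{"tx":-0.62,"ty":0.01,"tz":-0.26,"ax":0.01,"ay":0.64,"az":-0.0},{"tx":-0.59,"ty":-0.0,"tz":-0.29,"ax":0.01,"ay":0.65,"az":-0.01},{"tx":-0.59,"ty":0.0,"tz":-0.32,"ax":0.0,"ay":0.64,"az":-0.0},{"tx":-0.56,"ty":0.0,"tz":-0.36,"ax":0.01,"ay":0.65,"az":-0.01}]
[{"tx":-0.5,"ty":-0.0,"tz":0.32,"ax":-0.0,"ay":0.78,"az":-0.0},{"
[... 810 characters left out ...]
":-0.0},{"tx":-0.55,"ty":-0.0,"tz":-0.22,"ax":-0.0,"ay":0.78,"az":-0.0},{"tx":-0.53,"ty":-0.0,"tz":-0.26,"ax":-0.0,"ay":0.77,"az":-0.0},{"tx":-0.51,"ty":-0.0,"tz":-0.29,"ax":-0.0,"ay":0.78,"az":-0.0},{"tx":-0.49,"ty":-0.0,"tz":-0.33,"ax":-0.0,"ay":0.78,"az":-0.0},{"tx":-0.78,"ty":-0.0,"tz":0.28,"ax":-0.0,"ay":0.0,"az":-0.0},{"tx":-0.79,"ty":-0.0,"tz":0.29,"ax":-0.0,"ay":0.0,"az":-0.0},{"tx":-0.78,"ty":-0.0,"tz":0.28,"ax":-0.0,"ay":0.0,"az":-0.0},{"tx":-0.78,"ty":-0.0,"tz":0.29,"ax":-0.0,"ay":0.0,"az":-0.0},{"tx":-0.31,"ty":-0.0,"tz":0.11,"ax":-0.0,"ay":0.0,"az":-0.0},{"tx":-0.32,"ty":-0.0,"tz":0.12,"ax":-0.0,"ay":0.0,"az":-0.0}]
[{"tx":-0.31,"ty":-0.0,"tz":0.11,"ax":-0.0,"ay":0.0,"az":-0.0}]
```

{"op": "apply_moves", "data": {"increments": [{"tx":-0.66,"ty":0.01,"tz":0.04,"ax":0.01,"ay":0.65,"az":-0.01},{"tx":-0.67,"ty":0.0,"tz":0,"ax":0.0,"ay":0.64,"az":0},{"tx":-0.67,"ty":0.01,"tz":-0.04,"ax":0.01,"ay":0.65,"az":-0.01},{"tx":-0.66,"ty":0,"tz":-0.08,"ax":0.0,"ay":0.64,"az":0},{"tx":-0.65,"ty":0.0,"tz":-0.11,"ax":0.01,"ay":0.65,"az":-0.01},{"tx":-0.65,"ty":0.01,"tz":-0.15,"ax":0.0,"ay":0.65,"az":0},{"tx":-0.64,"ty":0.0,"tz":-0.18,"ax":0.01,"ay":0.64,"az":-0.01},{"tx":-0.63,"ty":0.0,"tz":-0.22,"ax":0.0,"ay":0.65,"az":-0.01},{"tx":-0.62,"ty":0.01,"tz":-0.26,"ax":0.01,"ay":0.64,"az":0},{"tx":-0.59,"ty":0,"tz":-0.29,"ax":0.01,"ay":0.65,"az":-0.01},{"tx":-0.59,"ty":0.0,"tz":-0.32,"ax":0.0,"ay":0.64,"az":0},{"tx":-0.56,"ty":0.0,"tz":-0.36,"ax":0.01,"ay":0.65,"az":-0.01}]}}

```text
time_s: 11.2
ee_pos: [0.5247, -0.1509, 0.4468]
eef_rot: [-3.134, 0.001, 1.575]
force: [0.0, 0.4, -0.0]
grip_width: 0.0938
grip_force: 0.0
```

{"op": "apply_moves", "data": {"increments": [{"tx":-0.5,"ty":0,"tz":0.32,"ax":0,"ay":0.78,"az":0},{"tx":-0.52,"ty":0,"tz":0.28,"ax":0,"ay":0.78,"az":0},{"tx":-0.54,"ty":0,"tz":0.24,"ax":0,"ay":0.77,"az":0},{"tx":-0.55,"ty":0,"tz":0.21,"ax":0,"ay":0.78,"az":0},{"tx":-0.57,"ty":0,"tz":0.17,"ax":0,"ay":0.78,"az":0},{"tx":-0.57,"ty":0,"tz":0.13,"ax":0,"ay":0.78,"az":0},{"tx":-0.59,"ty":-0.01,"tz":0.09,"ax":0,"ay":0.77,"az":0},{"tx":-0.58,"ty":0.0,"tz":0.06,"ax":0,"ay":0.78,"az":0},{"tx":-0.6,"ty":0.0,"tz":0.01,"ax":0,"ay":0.78,"az":0},{"tx":-0.59,"ty":0.0,"tz":-0.03,"ax":0,"ay":0.78,"az":0},{"tx":-0.58,"ty":0.0,"tz":-0.07,"ax":0,"ay":0.78,"az":0},{"tx":-0.58,"ty":0.0,"tz":-0.1,"ax":0,"ay":0.77,"az":0}]}}

```text
time_s: 12.7
ee_pos: [0.5247, -0.3306, 0.3326]
eef_rot: [-3.129, -0.815, 1.566]
force: [0.7, 0.2, 1.4]
grip_width: 0.0941
grip_force: 0.0
```

{"op": "apply_moves", "data": {"increments": [{"tx":-0.58,"ty":0,"tz":-0.15,"ax":0,"ay":0.78,"az":0},{"tx":-0.56,"ty":0,"tz":-0.19,"ax":0,"ay":0.78,"az":0},{"tx":-0.55,"ty":0,"tz":-0.22,"ax":0,"ay":0.78,"az":0},{"tx":-0.53,"ty":0,"tz":-0.26,"ax":0,"ay":0.77,"az":0},{"tx":-0.51,"ty":0,"tz":-0.29,"ax":0,"ay":0.78,"az":0},{"tx":-0.49,"ty":0,"tz":-0.33,"ax":0,"ay":0.78,"az":0},{"tx":0,"ty":0,"tz":0,"ax":0,"ay":0,"az":0},{"tx":0,"ty":0,"tz":0,"ax":0,"ay":0,"az":0}]}}

```text
time_s: 13.7
ee_pos: [0.5249, -0.4201, 0.2771]
eef_rot: [-3.122, -1.218, 1.558]
force: [-0.4, 0.6, -0.1]
grip_width: 0.0939
grip_force: 0.0
```

Run:
```python
from car import *
from station import camera
import cv2
g=C+[0,0,ZG]; p,R=pose(); P,Q=T(g+[0,0,.13],AL); print((P-p).round(4),np.degrees((R.inv()*Q).as_rotvec()).round(2))
rows([(*T(g+[0,0,.03],AL),5),(*T(g,AL),3)])
c=camera("wrist");s=camera("scene")
cv2.imwrite("pics/pre.png",np.hstack([cv2.resize(c["pixels"][:,:,::-1],(400,300)),cv2.resize(s["pixels"][60:285,0:300,::-1],(400,300))]))
```

```text
[0.0005 0.0004 0.0024] [-0.12  0.2  -0.36]
[{"tx":-0.61,"ty":0.01,"tz":0.23,"ax":-0.0,"ay":0.01,"az":-0.01},{"tx":-0.61,"ty":0.01,"tz":0.22,"ax":-0.01,"ay":0.01,"az":-0.02},{"tx":-0.61,"ty":0.0,"tz":0.23,"ax":-0.0,"ay":0.0,"az":-0.01},{"tx":-0.61,"ty":0.01,"tz":0.23,"ax":-0.01,"ay":0.01,"az":-0.02},{"tx":-0.61,"ty":0.0,"tz":0.22,"ax":-0.0,"ay":0.01,"az":-0.01},{"tx":-0.31,"ty":0.0,"tz":0.11,"ax":-0.0,"ay":-0.0,"az":-0.0},{"tx":-0.32,"ty":0.0,"tz":0.12,"ax":-0.0,"ay":-0.0,"az":-0.0},{"tx":-0.31,"ty":0.0,"tz":0.11,"ax":-0.0,"ay":-0.0,"az":-0.0}]
```

View pics/pre.png

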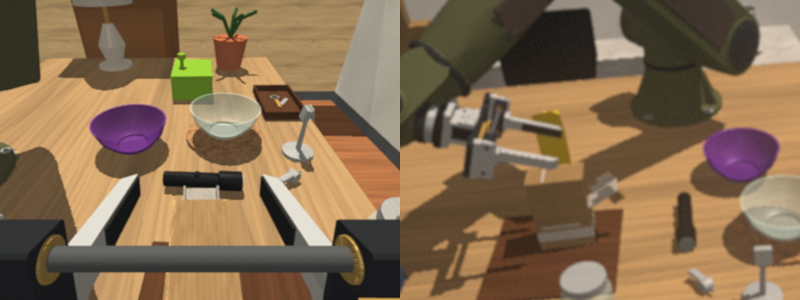

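The fingers (138 and 262) sit symmetric about the spout lip (201,190), above the carton. Descend and grip.

{"op": "apply_moves", "data": {"increments": [{"tx":-0.61,"ty":0.01,"tz":0.23,"ax":0,"ay":0.01,"az":-0.01},{"tx":-0.61,"ty":0.01,"tz":0.22,"ax":-0.01,"ay":0.01,"az":-0.02},{"tx":-0.61,"ty":0.0,"tz":0.23,"ax":0,"ay":0.0,"az":-0.01},{"tx":-0.61,"ty":0.01,"tz":0.23,"ax":-0.01,"ay":0.01,"az":-0.02},{"tx":-0.61,"ty":0.0,"tz":0.22,"ax":0,"ay":0.01,"az":-0.01},{"tx":-0.31,"ty":0.0,"tz":0.11,"ax":0,"ay":0,"az":0},{"tx":-0.32,"ty":0.0,"tz":0.12,"ax":0,"ay":0,"az":0},{"tx":-0.31,"ty":0.0,"tz":0.11,"ax":0,"ay":0,"az":0},{"tx":0,"ty":0,"tz":0,"ax":0,"ay":0,"az":0},{"tx":0,"ty":0,"tz":0,"ax":0,"ay":0,"az":0}]}}

```text
time_s: 15.05
ee_pos: [0.5254, -0.4204, 0.1501]
eef_rot: [3.138, -1.223, 1.579]
force: [0.9, 0.8, 0.2]
grip_width: 0.0942
grip_force: 0.0
```

{"op": "apply_moves", "data": {"increments": [{"tx":0,"ty":0,"tz":0,"ax":0,"ay":0,"az":0},{"tx":0,"ty":0,"tz":0,"ax":0,"ay":0,"az":0},{"tx":0,"ty":0,"tz":0,"ax":0,"ay":0,"az":0},{"tx":0,"ty":0,"tz":0,"ax":0,"ay":0,"az":0},{"tx":0,"ty":0,"tz":0,"ax":0,"ay":0,"az":0}], "jaw": 1, "force": 30}}

```text
time_s: 15.68
ee_pos: [0.5253, -0.4203, 0.1496]
eef_rot: [3.139, -1.223, 1.578]
force: [2.0, -0.3, 0.9]
grip_width: 0.056
grip_force: 30.0
```

Run:
```python
from car import *
from station import get_obs
p,R=pose(); np.save("grasp_q.npy",get_obs()["qpos"]); np.savez("grasp.npz",p=p,R=R.as_matrix())
P,Q=T(C+[0,0,ZG],AL);print(p.round(4),(P-p).round(4),np.degrees((R.inv()*Q).as_rotvec()).round(2))
B=np.array([.578,.162,0]); f=np.array([0,1,0.])
d=np.radians(90.3)
def L(phi,lz,off=-.015): return T(grasp_of_lip(B+off*f+[0,0,lz],d,phi,ZG),AL-phi,d)
r=np.radians
w=[(p+[0,0,.06],R,5),(p+[.02,.1,.16],R,6),(*L(0,.26),13),(*L(r(30),.18),8),(*L(r(50),.14),6),(*L(r(75),.115),7),(*L(r(100),.11),7)]
chk(w,get_obs()["qpos"])
rows(w)
```

```text
[ 0.5253 -0.4203  0.1496] [ 0.0001  0.0006 -0.0001] [ 0.05 -0.08  0.03]
[-0.8   0.92  1.13  0.82  2.03 -0.82] err 0.0 margin 0.9 vmax 0.15
[-0.67  0.7   1.28  0.93  1.99 -0.67] err 0.0 margin 1.05 vmax 0.33
[-0.38  0.6   1.48  1.07  1.71 -0.62] err 0.0 margin 1.04 vmax 0.33
[-0.27  0.46  1.48  0.67  1.45 -0.44] err 0.0 margin 1.04 vmax 0.44
[-0.11  0.4   1.48  0.36  1.32 -0.22] err 0.0 margin 1.04 vmax 0.45
[ 0.13  0.4   1.43 -0.09  1.33  0.15] err 0.0 margin 0.95 vmax 0.52
[ 0.37  0.52  1.31 -0.49  1.52  0.44] err 0.0 margin 0.55 vmax 0.52
[{"tx":0.38,"ty":0.0,"tz":-0.14,"ax":0.0,"ay":0.0,"az":0.0},{"tx":0.37,"ty":0.0,"tz":-0.13,"ax":0.0,"ay":0.0,"az":0.0},{"tx":0.38,"ty":0.0,"tz":-0.14,"ax":0.0,"ay":0.0,"az":0.0},{"tx":0.37,"ty":0.0,"tz":-0.14,"ax":0.0,"ay":0.0,"az":0.0},{"tx":0.38,"ty":0.0,"tz":-0.13,"ax":0.0,"ay":0.0,"az":0.0},{"tx":0.71,"ty":0.11,"tz":0.33,"ax":0.0,"ay":0.0,"az":0.0},{"tx":0.71,"ty":0.12,"tz":0.33,"ax":0.0,"ay":0.0,"az":0.0},{"tx":0.71,"ty":0.11,"tz":0.34,"ax":0.0,"ay":0.0,"az":0.0},{"tx":0.72,"ty":0.12,"tz":0.33,"ax":0.0,"ay":0.0,"az":0.0},{"tx":0.71,"ty":0.11,
[... 1938 characters left out ...]
-0.71,"az":-0.0},{"tx":0.54,"ty":0.0,"tz":0.0,"ax":-0.0,"ay":-0.71,"az":-0.0},{"tx":0.53,"ty":0.0,"tz":-0.03,"ax":-0.0,"ay":-0.72,"az":-0.0},{"tx":0.54,"ty":0.0,"tz":-0.06,"ax":-0.0,"ay":-0.71,"az":-0.0},{"tx":0.53,"ty":0.0,"tz":-0.1,"ax":-0.0,"ay":-0.72,"az":-0.0},{"tx":0.57,"ty":0.0,"tz":0.01,"ax":-0.0,"ay":-0.71,"az":0.0},{"tx":0.57,"ty":0.0,"tz":-0.02,"ax":-0.0,"ay":-0.72,"az":0.0},{"tx":0.57,"ty":0.0,"tz":-0.05,"ax":-0.0,"ay":-0.71,"az":0.0}]
[{"tx":0.56,"ty":0.0,"tz":-0.09,"ax":-0.0,"ay":-0.71,"az":0.0},{"tx":0.56,"ty":0.0,"tz":-0.13,"ax":-0.0,"ay":-0.72,"az":0.0},{"tx":0.54,"ty":0.0,"tz":-0.16,"ax":-0.0,"ay":-0.71,"az":0.0},{"tx":0.54,"ty":0.0,"tz":-0.2,"ax":-0.0,"ay":-0.72,"az":0.0}]
```

{"op": "apply_moves", "data": {"increments": [{"tx":0.38,"ty":0.0,"tz":-0.14,"ax":0.0,"ay":0.0,"az":0.0},{"tx":0.37,"ty":0.0,"tz":-0.13,"ax":0.0,"ay":0.0,"az":0.0},{"tx":0.38,"ty":0.0,"tz":-0.14,"ax":0.0,"ay":0.0,"az":0.0},{"tx":0.37,"ty":0.0,"tz":-0.14,"ax":0.0,"ay":0.0,"az":0.0},{"tx":0.38,"ty":0.0,"tz":-0.13,"ax":0.0,"ay":0.0,"az":0.0},{"tx":0.71,"ty":0.11,"tz":0.33,"ax":0.0,"ay":0.0,"az":0.0},{"tx":0.71,"ty":0.12,"tz":0.33,"ax":0.0,"ay":0.0,"az":0.0},{"tx":0.71,"ty":0.11,"tz":0.34,"ax":0.0,"ay":0.0,"az":0.0},{"tx":0.72,"ty":0.12,"tz":0.33,"ax":0.0,"ay":0.0,"az":0.0},{"tx":0.71,"ty":0.11,"tz":0.33,"ax":0.0,"ay":0.0,"az":0.0},{"tx":0.71,"ty":0.12,"tz":0.33,"ax":0.0,"ay":0.0,"az":0.0},{"tx":0.12,"ty":0.09,"tz":0.48,"ax":0.0,"ay":0,"az":0.0}]}}

```text
time_s: 17.18
ee_pos: [0.5483, -0.3046, 0.3098]
eef_rot: [3.133, -1.222, 1.584]
force: [0.0, -0.5, -4.8]
grip_width: 0.0559
grip_force: 30.0
```

{"op": "apply_moves", "data": {"increments": [{"tx":0.13,"ty":0.09,"tz":0.48,"ax":0.0,"ay":0,"az":0.0},{"tx":0.12,"ty":0.09,"tz":0.48,"ax":0.0,"ay":0,"az":0.0},{"tx":0.13,"ty":0.09,"tz":0.49,"ax":0.0,"ay":0,"az":0.0},{"tx":0.12,"ty":0.09,"tz":0.48,"ax":0.0,"ay":-0.01,"az":0.0},{"tx":0.13,"ty":0.09,"tz":0.48,"ax":0.0,"ay":0.0,"az":0.0},{"tx":0.13,"ty":0.09,"tz":0.48,"ax":0.01,"ay":0.0,"az":0.0},{"tx":0.12,"ty":0.09,"tz":0.48,"ax":0,"ay":0.0,"az":0.0},{"tx":0.13,"ty":0.09,"tz":0.48,"ax":0,"ay":0,"az":0.0},{"tx":0.12,"ty":0.09,"tz":0.48,"ax":0,"ay":0,"az":0.01},{"tx":0.13,"ty":0.09,"tz":0.48,"ax":0,"ay":0,"az":0},{"tx":0.12,"ty":0.09,"tz":0.49,"ax":0,"ay":0,"az":0},{"tx":0.13,"ty":0.09,"tz":0.48,"ax":0,"ay":-0.01,"az":0}]}}

```text
time_s: 18.68
ee_pos: [0.5797, -0.126, 0.2915]
eef_rot: [-3.141, -1.221, 1.575]
force: [-0.0, 0.3, -4.8]
grip_width: 0.0558
grip_force: 30.0
```

Run:
```python
from h import *
from plan import log
from station import camera
o=log();print(np.round(o["ee_pos"],4),np.round(o["eef_rot"],3))
c=camera("scene");s=camera("top")
np.savez("top3.npz",**s)
cv2.imwrite("pics/over.png",np.hstack([cv2.resize(c["pixels"][100:300,100:360,::-1],(400,308)),cv2.resize(s["pixels"][100:300,150:410,::-1],(400,308))]))
```

```text
[ 0.5797 -0.126   0.2915] [-3.141 -1.221  1.575]
```

View pics/over.png

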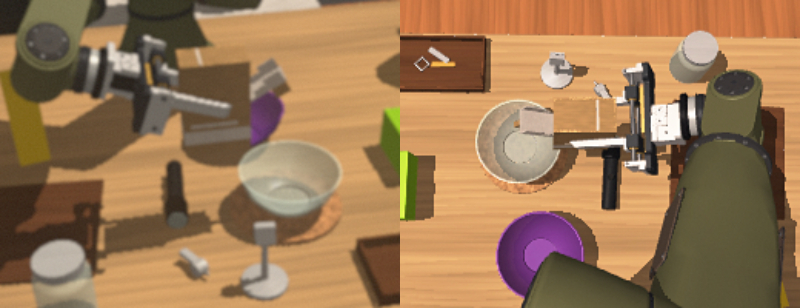

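Run:
```python
from h import *
t=dict(np.load("top3.npz"));f=lambda x,y:(150+(x-400)*.65,100+y*.65)
print(onz(t,*f(521,109),.26),onz(t,*f(521,135),.26))
print('bowl',onz(t,*f(475,142),.08),onz(t,*f(518,100),.08),onz(t,*f(518,183),.08))
```

```text
[0.59568532 0.14694199 0.26      ] [0.55182739 0.14621182 0.26      ]
bowl [0.57468113 0.24558205 0.08      ] [0.66042196 0.16307657 0.08      ] [0.49449073 0.16014324 0.08      ]
```

The lip is at (0.574, 0.147) and the bowl centre at (0.578, 0.161), as planned. In the view the carton is upright with its spout over the clear bowl. Pour.

{"op": "apply_moves", "data": {"increments": [{"tx":0.28,"ty":0,"tz":0.13,"ax":0,"ay":-0.75,"az":0},{"tx":0.29,"ty":0,"tz":0.11,"ax":0,"ay":-0.75,"az":0},{"tx":0.3,"ty":0,"tz":0.09,"ax":0,"ay":-0.75,"az":0},{"tx":0.3,"ty":0,"tz":0.08,"ax":0,"ay":-0.75,"az":0},{"tx":0.3,"ty":0,"tz":0.05,"ax":0,"ay":-0.75,"az":0},{"tx":0.31,"ty":0,"tz":0.03,"ax":0,"ay":-0.75,"az":0},{"tx":0.31,"ty":0,"tz":0.01,"ax":0,"ay":-0.75,"az":0},{"tx":0.31,"ty":0,"tz":-0.01,"ax":0,"ay":-0.75,"az":0},{"tx":0.39,"ty":0,"tz":0.14,"ax":0,"ay":-0.67,"az":0},{"tx":0.4,"ty":0,"tz":0.11,"ax":0,"ay":-0.66,"az":0},{"tx":0.4,"ty":0,"tz":0.1,"ax":0,"ay":-0.67,"az":0},{"tx":0.4,"ty":0,"tz":0.07,"ax":0,"ay":-0.66,"az":0}]}}

```text
time_s: 20.27
ee_pos: [0.5789, -0.0282, 0.3617]
eef_rot: [-3.141, -0.464, 1.575]
force: [0.3, -0.2, -4.0]
grip_width: 0.0561
grip_force: 30.0
```

{"op": "apply_moves", "data": {"increments": [{"tx":0.41,"ty":0,"tz":0.04,"ax":0,"ay":-0.67,"az":0},{"tx":0.42,"ty":-0.01,"tz":0.02,"ax":0,"ay":-0.67,"az":0},{"tx":0.53,"ty":0.0,"tz":0.1,"ax":0,"ay":-0.71,"az":0},{"tx":0.53,"ty":0.0,"tz":0.07,"ax":0,"ay":-0.72,"az":0},{"tx":0.54,"ty":0.0,"tz":0.04,"ax":0,"ay":-0.71,"az":0},{"tx":0.54,"ty":0.0,"tz":0.0,"ax":0,"ay":-0.71,"az":0},{"tx":0.53,"ty":0.0,"tz":-0.03,"ax":0,"ay":-0.72,"az":0},{"tx":0.54,"ty":0.0,"tz":-0.06,"ax":0,"ay":-0.71,"az":0},{"tx":0.53,"ty":0.0,"tz":-0.1,"ax":0,"ay":-0.72,"az":0},{"tx":0.57,"ty":0.0,"tz":0.01,"ax":0,"ay":-0.71,"az":0.0},{"tx":0.57,"ty":0.0,"tz":-0.02,"ax":0,"ay":-0.72,"az":0.0},{"tx":0.57,"ty":0.0,"tz":-0.05,"ax":0,"ay":-0.71,"az":0.0}]}}

```text
time_s: 21.78
ee_pos: [0.5777, 0.158, 0.3821]
eef_rot: [-3.14, 0.275, 1.575]
force: [0.1, -0.3, -3.4]
grip_width: 0.0558
grip_force: 30.0
```

{"op": "apply_moves", "data": {"increments": [{"tx":0.56,"ty":0.0,"tz":-0.09,"ax":0,"ay":-0.71,"az":0.0},{"tx":0.56,"ty":0.0,"tz":-0.13,"ax":0,"ay":-0.72,"az":0.0},{"tx":0.54,"ty":0.0,"tz":-0.16,"ax":0,"ay":-0.71,"az":0.0},{"tx":0.54,"ty":0.0,"tz":-0.2,"ax":0,"ay":-0.72,"az":0.0},{"tx":0,"ty":0,"tz":0,"ax":0,"ay":0,"az":0},{"tx":0,"ty":0,"tz":0,"ax":0,"ay":0,"az":0},{"tx":0,"ty":0,"tz":0,"ax":0,"ay":0,"az":0},{"tx":0,"ty":0,"tz":0,"ax":0,"ay":0,"az":0}]}}

```text
time_s: 22.78
ee_pos: [0.5775, 0.2252, 0.3749]
eef_rot: [-3.141, 0.523, 1.575]
force: [0.9, -0.0, -3.6]
grip_width: 0.056
grip_force: 30.0
```

Run:
```python
from h import *
from plan import log
from station import camera
o=log();print(np.round(o["ee_pos"],4),np.round(o["eef_rot"],3),np.round(o["force"],2))
c=camera("scene");s=camera("top")
cv2.imwrite("pics/pour.png",np.hstack([cv2.resize(c["pixels"][130:290,200:360,::-1],(400,400)),cv2.resize(s["pixels"][130:250,180:300,::-1],(400,400))]))
```

```text
[0.5775 0.2252 0.3749] [-3.141  0.523  1.575] [ 0.88 -0.05 -3.59]
```

View pics/pour.png

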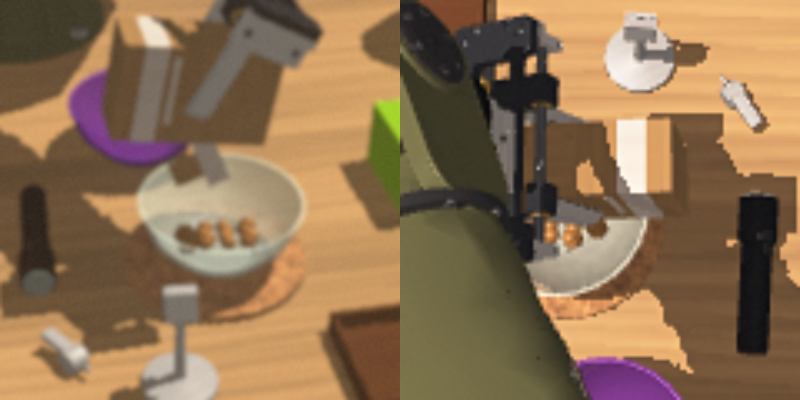

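The scene view shows four biscuits in the bowl at (187,235), (206,233), (226,233) and (248,230); the last picture will confirm it. Return by the reversed path.

Run:
```python
from car import *
from station import get_obs
z=np.load("grasp.npz"); p=z["p"]; R=Ro.from_matrix(z["R"])
B=np.array([.578,.162,0]); f=np.array([0,1,0.]); d=np.radians(90.3); r=np.radians
def L(phi,lz,off=-.015): return T(grasp_of_lip(B+off*f+[0,0,lz],d,phi,ZG),AL-phi,d)
w=[(*L(r(75),.12),6),(*L(r(50),.145),6),(*L(r(30),.18),5),(*L(0,.26),7),(p+[.02,.1,.16],R,10),(p+[0,0,.06],R,6),(p+[0,0,.01],R,5)]
chk(w,get_obs()["qpos"]); rows(w)
```

```text
[ 0.13  0.4   1.42 -0.09  1.34  0.15] err 0.0 margin 0.95 vmax 0.58
[-0.11  0.39  1.48  0.36  1.33 -0.22] err 0.0 margin 1.04 vmax 0.6
[-0.27  0.46  1.48  0.67  1.45 -0.44] err 0.0 margin 1.04 vmax 0.6
[-0.38  0.6   1.48  1.07  1.71 -0.62] err 0.0 margin 1.04 vmax 0.6
[-0.67  0.7   1.28  0.93  1.99 -0.67] err 0.0 margin 1.05 vmax 0.6
[-0.8   0.92  1.13  0.82  2.03 -0.82] err 0.0 margin 0.9 vmax 0.6
[-0.8   0.99  1.13  0.79  1.98 -0.87] err 0.0 margin 0.9 vmax 0.6
[{"tx":-0.62,"ty":0.0,"tz":0.24,"ax":-0.0,"ay":0.83,"az":-0.0},{"tx":-0.64,"ty":0.0,"tz":0.2,"ax":-0.0,"ay":0.84,"az":-0.0},{"tx":-0.65,"ty":0.0,"tz":0.15,"ax":-0.0,"ay":0.83,"az":-0.0},{"tx":-0.66,"ty":0.0,"tz":0.1,"ax":-0.0,"ay":0.83,"az":-0.0},{"tx":-0.67,"ty":0.01,"tz":0.06,"ax":-0.0,"ay":0.84,"az":-0.0},{"tx":-0.67,"ty":-0.0,"tz":0.0,"ax":-0.0,"ay":0.83,"az":-0.0},{"tx":-0.61,"ty":-0.0,"tz":0.15,"ax":-0.0,"ay":0.83,"az":-0.0},{"tx":-0.62,"ty":-0.0,"tz":0.11,"ax":-0.0,"ay":0.84,"az":-0.0},{"tx":-0.62,"ty":-0.0,"tz":0.06,"ax":-0.0,"ay":0.83,"az":-0.0},{"tx":-0.63,"ty":-0.0,"tz":0.02,"ax":-0.0,"ay":0.83,"az":-0.0},{"tx":-0
[... 1511 characters left out ...]
tx":-0.71,"ty":-0.11,"tz":-0.33,"ax":-0.0,"ay":-0.0,"az":-0.0},{"tx":-0.71,"ty":-0.12,"tz":-0.34,"ax":-0.0,"ay":-0.0,"az":-0.0}]
[{"tx":-0.71,"ty":-0.11,"tz":-0.33,"ax":-0.0,"ay":-0.0,"az":-0.0},{"tx":-0.71,"ty":-0.12,"tz":-0.33,"ax":-0.0,"ay":-0.0,"az":-0.0},{"tx":-0.72,"ty":-0.11,"tz":-0.33,"ax":-0.0,"ay":-0.0,"az":-0.0},{"tx":-0.71,"ty":-0.12,"tz":-0.34,"ax":-0.0,"ay":-0.0,"az":-0.0},{"tx":-0.31,"ty":0.0,"tz":0.11,"ax":-0.0,"ay":-0.0,"az":-0.0},{"tx":-0.32,"ty":0.0,"tz":0.12,"ax":-0.0,"ay":-0.0,"az":-0.0},{"tx":-0.31,"ty":0.0,"tz":0.11,"ax":-0.0,"ay":-0.0,"az":-0.0},{"tx":-0.31,"ty":0.0,"tz":0.12,"ax":-0.0,"ay":-0.0,"az":-0.0},{"tx":-0.31,"ty":0.0,"tz":0.11,"ax":-0.0,"ay":-0.0,"az":-0.0}]
```

{"op": "apply_moves", "data": {"increments": [{"tx":-0.62,"ty":0.0,"tz":0.24,"ax":0,"ay":0.83,"az":0},{"tx":-0.64,"ty":0.0,"tz":0.2,"ax":0,"ay":0.84,"az":0},{"tx":-0.65,"ty":0.0,"tz":0.15,"ax":0,"ay":0.83,"az":0},{"tx":-0.66,"ty":0.0,"tz":0.1,"ax":0,"ay":0.83,"az":0},{"tx":-0.67,"ty":0.01,"tz":0.06,"ax":0,"ay":0.84,"az":0},{"tx":-0.67,"ty":0,"tz":0.0,"ax":0,"ay":0.83,"az":0},{"tx":-0.61,"ty":0,"tz":0.15,"ax":0,"ay":0.83,"az":0},{"tx":-0.62,"ty":0,"tz":0.11,"ax":0,"ay":0.84,"az":0},{"tx":-0.62,"ty":0,"tz":0.06,"ax":0,"ay":0.83,"az":0},{"tx":-0.63,"ty":0,"tz":0.02,"ax":0,"ay":0.83,"az":0},{"tx":-0.62,"ty":0,"tz":-0.03,"ax":0,"ay":0.84,"az":0},{"tx":-0.63,"ty":0,"tz":-0.07,"ax":0,"ay":0.83,"az":-0.01}]}}

```text
time_s: 24.38
ee_pos: [0.5788, -0.0055, 0.3751]
eef_rot: [3.141, -0.35, 1.577]
force: [0.1, 0.7, -4.2]
grip_width: 0.0559
grip_force: 30.0
```

{"op": "apply_moves", "data": {"increments": [{"tx":-0.51,"ty":0,"tz":0.03,"ax":0,"ay":0.8,"az":0.0},{"tx":-0.5,"ty":0,"tz":0.0,"ax":0,"ay":0.8,"az":0.0},{"tx":-0.51,"ty":0,"tz":-0.03,"ax":0,"ay":0.8,"az":0.0},{"tx":-0.5,"ty":0,"tz":-0.08,"ax":0,"ay":0.8,"az":0.0},{"tx":-0.5,"ty":0,"tz":-0.1,"ax":0,"ay":0.8,"az":0.0},{"tx":-0.35,"ty":0,"tz":0.03,"ax":0,"ay":0.86,"az":0.0},{"tx":-0.36,"ty":0,"tz":0.01,"ax":0,"ay":0.85,"az":0.0},{"tx":-0.35,"ty":0,"tz":-0.02,"ax":0,"ay":0.86,"az":0.0},{"tx":-0.35,"ty":0,"tz":-0.05,"ax":0,"ay":0.86,"az":0.0},{"tx":-0.35,"ty":0,"tz":-0.08,"ax":0,"ay":0.86,"az":0.0},{"tx":-0.34,"ty":0,"tz":-0.09,"ax":0,"ay":0.85,"az":0.0},{"tx":-0.33,"ty":0,"tz":-0.13,"ax":0,"ay":0.86,"az":0.0}]}}

```text
time_s: 25.88
ee_pos: [0.5796, -0.1273, 0.2913]
eef_rot: [3.141, -1.222, 1.577]
force: [-0.1, -0.5, -4.6]
grip_width: 0.0558
grip_force: 30.0
```

{"op": "apply_moves", "data": {"increments": [{"tx":-0.16,"ty":-0.12,"tz":-0.62,"ax":0,"ay":0.0,"az":0},{"tx":-0.17,"ty":-0.12,"tz":-0.63,"ax":0,"ay":0.0,"az":0},{"tx":-0.16,"ty":-0.11,"tz":-0.62,"ax":0,"ay":0.0,"az":0},{"tx":-0.16,"ty":-0.12,"tz":-0.63,"ax":-0.01,"ay":0.01,"az":0},{"tx":-0.17,"ty":-0.12,"tz":-0.62,"ax":0.0,"ay":0,"az":0},{"tx":-0.16,"ty":-0.12,"tz":-0.63,"ax":0.0,"ay":0,"az":0},{"tx":-0.16,"ty":-0.11,"tz":-0.62,"ax":0.0,"ay":0.0,"az":0},{"tx":-0.16,"ty":-0.12,"tz":-0.63,"ax":0,"ay":0.0,"az":0},{"tx":-0.17,"ty":-0.12,"tz":-0.63,"ax":0,"ay":0.0,"az":0},{"tx":-0.16,"ty":-0.11,"tz":-0.62,"ax":0,"ay":0.01,"az":0}]}}

```text
time_s: 27.12
ee_pos: [0.5454, -0.3213, 0.3097]
eef_rot: [3.141, -1.223, 1.577]
force: [-0.5, -0.2, -4.5]
grip_width: 0.0559
grip_force: 30.0
```

Run:
```python
from h import *
from plan import *
from station import camera
s=camera("top");t=s["pixels"]
hs=cv2.cvtColor(t,cv2.COLOR_RGB2HSV)
m=cv2.inRange(hs,(5,90,70),(22,255,255))
c=proj(s,[.578,.162,.02]);yy,xx=np.mgrid[:384,:512];m[(xx-c[0])**2+(yy-c[1])**2>22**2]=0
n,_,st,ce=cv2.connectedComponentsWithStats(m)
print(c.round(),[(st[i,4],ce[i].round(1).tolist()) for i in range(1,n)])
z=np.load("grasp.npz"); p=z["p"]; R=Ro.from_matrix(z["R"])
a=pose();print((p+[.02,.1,.16]-a[0]).round(4))
rows([(p+[0,0,.06],R,6),(p+[0,0,.012],R,4)],a)
```

```text
[228. 195.] [(np.int32(2), [209.5, 183.5]), (np.int32(1), [209.0, 187.0]), (np.int32(61), [217.6, 195.4]), (np.int32(62), [238.1, 195.0]), (np.int32(1), [206.0, 192.0]), (np.int32(52), [224.6, 197.2]), (np.int32(57), [231.4, 198.1]), (np.int32(1), [206.0, 195.0]), (np.int32(3), [207.3, 201.7]), (np.int32(8), [209.8, 206.6]), (np.int32(1), [222.0, 215.0])]
[ 0.0005  0.003  -0.0003]
[{"tx":-0.71,"ty":-0.11,"tz":-0.32,"ax":0.0,"ay":0.0,"az":-0.0},{"tx":-0.71,"ty":-0.11,"tz":-0.31,"ax":0.0,"ay":0.0,"az":-0.0},{"tx":-0.7,"ty":-0.11,"tz":-0.32,"ax":0.0,"ay":0.0,"az":-0.0},{"tx":-0.71,"ty":-0.11,"tz":-0.32,"ax":0.01,"ay":0.0,"az":-0.0},{"tx":-0.71,"ty":-0.11,"tz":-0.31,"ax":-0.0,"ay":0.0,"az":-0.01},{"tx":-0.71,"ty":-0.12,"tz":-0.32,"ax":-0.0,"ay":0.0,"az":0.0},{"tx":-0.37,"ty":0.0,"tz":0.14,"ax":-0.0,"ay":0.0,"az":0.0},{"tx":-0.38,"ty":0.0,"tz":0.13,"ax":-0.0,"ay":0.0,"az":0.0},{"tx":-0.37,"ty":0.0,"tz":0.14,"ax":-0.0,"ay":0.0,"az":0.0},{"tx":-0.38,"ty":0.0,"tz":0.14,"ax":-0.0,"ay":0.0,"az":0.0}]
```

Four blobs of about 55–60 px each are in the bowl. Now lower onto the board.

{"op": "apply_moves", "data": {"increments": [{"tx":-0.71,"ty":-0.11,"tz":-0.32,"ax":0.0,"ay":0.0,"az":0},{"tx":-0.71,"ty":-0.11,"tz":-0.31,"ax":0.0,"ay":0.0,"az":0},{"tx":-0.7,"ty":-0.11,"tz":-0.32,"ax":0.0,"ay":0.0,"az":0},{"tx":-0.71,"ty":-0.11,"tz":-0.32,"ax":0.01,"ay":0.0,"az":0},{"tx":-0.71,"ty":-0.11,"tz":-0.31,"ax":0,"ay":0.0,"az":-0.01},{"tx":-0.71,"ty":-0.12,"tz":-0.32,"ax":0,"ay":0.0,"az":0.0},{"tx":-0.37,"ty":0.0,"tz":0.14,"ax":0,"ay":0.0,"az":0.0},{"tx":-0.38,"ty":0.0,"tz":0.13,"ax":0,"ay":0.0,"az":0.0},{"tx":-0.37,"ty":0.0,"tz":0.14,"ax":0,"ay":0.0,"az":0.0},{"tx":-0.38,"ty":0.0,"tz":0.14,"ax":0,"ay":0.0,"az":0.0},{"tx":0,"ty":0,"tz":0,"ax":0,"ay":0,"az":0},{"tx":0,"ty":0,"tz":0,"ax":0,"ay":0,"az":0}]}}

```text
time_s: 28.68
ee_pos: [0.5263, -0.417, 0.1617]
eef_rot: [3.138, -1.223, 1.581]
force: [0.1, 0.4, -4.0]
grip_width: 0.056
grip_force: 30.0
```

Run:
```python
from h import *
from plan import *
from station import camera
c=camera("scene");s=camera("top")
z=np.load("grasp.npz"); p=z["p"]; R=Ro.from_matrix(z["R"]); a=pose()
print((a[0]-p).round(4),np.degrees((a[1].inv()*R).as_rotvec()).round(2))
rows([(p+[0,0,.0005],R,8)],a)
cv2.imwrite("pics/place.png",c["pixels"][160:270,70:180,::-1])
```

```text
[0.0009 0.0032 0.0122] [-0.08  0.03  0.07]
[{"tx":-0.05,"ty":-0.0,"tz":0.0,"ax":-0.0,"ay":0.0,"az":0.0},{"tx":-0.05,"ty":-0.01,"tz":0.01,"ax":-0.0,"ay":0.0,"az":0.0},{"tx":-0.05,"ty":-0.0,"tz":0.0,"ax":-0.01,"ay":0.0,"az":0.01},{"tx":-0.05,"ty":-0.01,"tz":0.01,"ax":0.0,"ay":0.0,"az":-0.0},{"tx":-0.05,"ty":-0.0,"tz":0.0,"ax":-0.0,"ay":0.0,"az":-0.0},{"tx":-0.05,"ty":-0.0,"tz":0.0,"ax":-0.0,"ay":0.0,"az":0.0},{"tx":-0.05,"ty":-0.01,"tz":0.01,"ax":-0.0,"ay":0.01,"az":0.0},{"tx":-0.05,"ty":-0.0,"tz":0.0,"ax":-0.01,"ay":-0.0,"az":0.0}]
```

{"op": "apply_moves", "data": {"increments": [{"tx":-0.05,"ty":0,"tz":0.0,"ax":0,"ay":0.0,"az":0.0},{"tx":-0.05,"ty":-0.01,"tz":0.01,"ax":0,"ay":0.0,"az":0.0},{"tx":-0.05,"ty":0,"tz":0.0,"ax":-0.01,"ay":0.0,"az":0.01},{"tx":-0.05,"ty":-0.01,"tz":0.01,"ax":0.0,"ay":0.0,"az":0},{"tx":-0.05,"ty":0,"tz":0.0,"ax":0,"ay":0.0,"az":0},{"tx":-0.05,"ty":0,"tz":0.0,"ax":0,"ay":0.0,"az":0.0},{"tx":0,"ty":0,"tz":0,"ax":0,"ay":0,"az":0}]}}

```text
time_s: 29.65
ee_pos: [0.5255, -0.4195, 0.1524]
eef_rot: [3.141, -1.223, 1.576]
force: [0.5, 0.1, -4.2]
grip_width: 0.0559
grip_force: 30.0
```

{"op": "apply_moves", "data": {"increments": [{"tx":-0.03,"ty":0,"tz":0.01,"ax":0,"ay":0,"az":0},{"tx":0,"ty":0,"tz":0,"ax":0,"ay":0,"az":0}]}}

```text
time_s: 29.9
ee_pos: [0.5256, -0.4195, 0.1516]
eef_rot: [3.141, -1.223, 1.577]
force: [0.3, -0.2, -4.0]
grip_width: 0.0559
grip_force: 30.0
```

{"op": "apply_moves", "data": {"increments": [{"tx":-0.03,"ty":0,"tz":0.01,"ax":0,"ay":0,"az":0},{"tx":0,"ty":0,"tz":0,"ax":0,"ay":0,"az":0}]}}

```text
time_s: 30.15
ee_pos: [0.5255, -0.4195, 0.1506]
eef_rot: [3.141, -1.223, 1.576]
force: [1.1, -0.3, -4.1]
grip_width: 0.0557
grip_force: 30.0
```

{"op": "apply_moves", "data": {"increments": [{"tx":-0.03,"ty":0,"tz":0.01,"ax":0,"ay":0,"az":0},{"tx":0,"ty":0,"tz":0,"ax":0,"ay":0,"az":0}]}}

```text
time_s: 30.4
ee_pos: [0.5256, -0.4196, 0.1497]
eef_rot: [3.141, -1.223, 1.577]
force: [0.0, -0.3, -4.2]
grip_width: 0.0558
grip_force: 30.0
```

{"op": "apply_moves", "data": {"increments": [{"tx":-0.01,"ty":0,"tz":0.01,"ax":0,"ay":0,"az":0},{"tx":0,"ty":0,"tz":0,"ax":0,"ay":0,"az":0}]}}

```text
time_s: 30.65
ee_pos: [0.5255, -0.4195, 0.1496]
eef_rot: [3.14, -1.223, 1.578]
force: [0.2, -1.0, -0.2]
grip_width: 0.0561
grip_force: 30.0
```

The board now carries the carton's weight, so release.

{"op": "apply_moves", "data": {"increments": [{"tx":0,"ty":0,"tz":0,"ax":0,"ay":0,"az":0},{"tx":0,"ty":0,"tz":0,"ax":0,"ay":0,"az":0}], "force": 5}}

```text
time_s: 30.9
ee_pos: [0.5256, -0.4195, 0.1496]
eef_rot: [3.14, -1.223, 1.578]
force: [-0.7, -2.4, 0.5]
grip_width: 0.056
grip_force: 5.0
```

{"op": "apply_moves", "data": {"increments": [{"tx":0,"ty":0,"tz":0,"ax":0,"ay":0,"az":0},{"tx":0,"ty":0,"tz":0,"ax":0,"ay":0,"az":0},{"tx":0,"ty":0,"tz":0,"ax":0,"ay":0,"az":0},{"tx":0,"ty":0,"tz":0,"ax":0,"ay":0,"az":0},{"tx":0,"ty":0,"tz":0,"ax":0,"ay":0,"az":0}], "jaw": 0}}

```text
time_s: 31.52
ee_pos: [0.5256, -0.4194, 0.1493]
eef_rot: [3.141, -1.223, 1.577]
force: [0.9, -0.2, 0.6]
grip_width: 0.0938
grip_force: 0.0
```

{"op": "apply_moves", "data": {"increments": [{"tx":0.31,"ty":0,"tz":-0.11,"ax":0,"ay":0,"az":0},{"tx":0.47,"ty":0,"tz":-0.17,"ax":0,"ay":0,"az":0},{"tx":0.63,"ty":0,"tz":-0.23,"ax":0,"ay":0,"az":0},{"tx":0.63,"ty":0,"tz":-0.23,"ax":0,"ay":0,"az":0},{"tx":0.63,"ty":0,"tz":-0.23,"ax":0,"ay":0,"az":0},{"tx":0.63,"ty":0,"tz":-0.23,"ax":0,"ay":0,"az":0},{"tx":0.63,"ty":0,"tz":-0.23,"ax":0,"ay":0,"az":0},{"tx":0.63,"ty":0,"tz":-0.23,"ax":0,"ay":0,"az":0},{"tx":0.63,"ty":0,"tz":-0.23,"ax":0,"ay":0,"az":0},{"tx":0.3,"ty":0,"tz":-0.8,"ax":0,"ay":0,"az":0},{"tx":0.3,"ty":0,"tz":-0.8,"ax":0,"ay":0,"az":0},{"tx":0,"ty":0,"tz":0,"ax":0,"ay":0,"az":0}]}}

```text
time_s: 33.02
ee_pos: [0.5254, -0.4594, 0.3496]
eef_rot: [3.136, -1.222, 1.58]
force: [0.9, -0.1, -0.9]
grip_width: 0.0941
grip_force: 0.0
```

Run:
```python
from h import *
from station import camera
c=camera("scene");s=camera("top")
cv2.imwrite("pics/final.png",np.hstack([cv2.resize(c["pixels"][130:330,50:350,::-1],(400,267)),cv2.resize(s["pixels"][120:320,130:430,::-1],(400,267))]))
```

```text
(no output)
```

View pics/final.png

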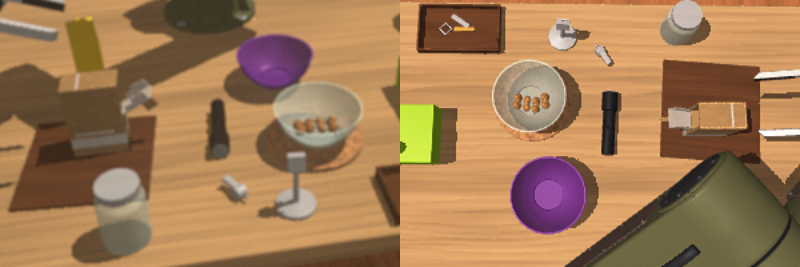

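The carton stands upright on the board (727,118) with its spout out. All four biscuits are in the clear bowl (530,102), the other things have not moved, and the gripper is clear.

```bash
python3 -c "from station import hand_in; print(hand_in())"
```

```text
the job is handed in; nothing more can be done
None
```

I pulled the spout fully out, poured all four biscuits into the clear glass bowl, stood the carton back upright on its board and let go, and handed the job in at about 33 s with nothing else moved.

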